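Clamp a telescope barrel in an inclined V-mount

TASK

Mount the long telescope barrel: take it out of the white rest and lay it gently, without dropping it, in the two V saddles of the inclined mount, its wide ring at the upper end and its plain end against the stop at the bottom. Then swing the clamp strap over and press it fully down onto the barrel. Leave the short lens tube in the rest and the other things on the table where they are.

Things in the scene. Friction and masses are not known exactly. Their poses are not given: they have to be found in the camera images.
- barrel_mid (a point): Long telescope barrel, loose, 0.25 to 0.5 kg: black cylinder 40 mm in diameter, 180 mm long; its front 22 mm is a wider knurled ring, 52 mm in diameter. Point: middle of its axis. x axis: along it to the ring end (ring x = +68 to +90 mm, plain end face x = -90 mm). Starts level in one bay of the rest, axis 42 mm above the table, ring end away from the robot.
- barrel_ring (a point): Centre of the barrel's wide ring, on the axis, 79 mm from barrel_mid.
- tube_mid (a point): The short lens tube in the other bay, to be left alone: black, 40 mm in diameter, 130 mm long with a narrower nose 31 mm in diameter; this point is the middle of its axis, x axis along it.
- rest: White plastic rest, fixed: base 120 x 190 x 8 mm, two parallel bays along its x axis at y = +55 and -55 mm. Each bay has two V notches, 14 mm thick and 58 mm wide, at x = +42 and -42 mm, tops 6 mm under the barrel axis; 70 mm between them is free for fingers, down to the base 34 mm under the axis. Origin on the table under its middle.
- seat (a point): Where barrel_mid lies when the barrel is home in the fixed inclined V-mount: on the V axis, 110 mm above the table. x axis: the V axis, uphill, away from the robot, 30 degrees above level; y: level, to the left looking uphill; z: square to the incline, up.
- cradle: Aluminium inclined plate of the mount; origin and axes as point seat. Two 90 degree V saddles 58 mm wide, tops 6 mm under the axis, at x = -77 to -47 and +35 to +65 mm; between them 82 mm is free for fingers, down to the plate 42 mm under the axis. Steel stop at the bottom: face at x = -90 mm, 46 mm wide, top 2 mm under the axis. Low guide fork for the strap at y = -33 mm, top at z = +20 mm.
- strap_hinge (a point): Hinge axis of the clamp strap on the left cheek of the lower saddle, at x = -66, y = +36, z = +27 mm in the frame of seat; the axis is parallel to the V axis. Frame as seat. The hinge cheeks reach z = +35 mm.
- strap_knob (a point): Centre of the knurled dark steel bar at the strap's free end, 16 mm in diameter and 28 mm long, parallel to the hinge axis and 92 mm from it. The strap is a steel bar 16 mm wide and 6 mm thick from hinge to knob, with a rubber pad underneath that bears on the barrel's top.
- strap (a joint): Strap angle, rad: 0 = across the seated barrel, pad on it, knob at y = -56, z = +27 mm of seat; grows as the knob swings up and over to the left; 1.57 = square to the incline, knob centre at z = +119 mm; 2.4 = leaning out to the left (end stop). Starts at 1.75 to 2.25. Stiff hinge, stays where left; 1.5 N at the knob moves it. With no barrel it goes on down to -0.3.
- holder: Empty black post holder standing on the table between rest and mount, 42 mm in diameter at its foot, 50 mm tall; origin under it. Leave it.
- cap: Black lens cap lying on the table, 54 mm in diameter, 12 mm high; origin under it. Leave it.
- driver: Screwdriver lying on the table near the robot, 170 mm long; leave it.
- optics_box: White divided open box, 100 x 130 x 35 mm, on the far side; origin under its middle. Leave it. Beyond x = 0.8 m also stand fixed optics on posts, 150 mm tall.
Not all that is in view belongs to the job. What is shaped like the part that bears barrel_mid but green is not meant. What is shaped like the part that bears tube_mid but brown is not meant.

How it is judged (in metres and radians):
On the way, in this order (a step that is already met when the one before it is completed fails the run):
1. the barrel lies home in both saddles, ring end up, against the stop, with the strap still open (x of barrel_mid in the frame of seat between -0.005 and 0.005 m and y of barrel_mid in the frame of seat between -0.003 and 0.003 m and z of barrel_mid in the frame of seat between -0.003 and 0.003 m and angle between the x axis of barrel_mid and the x axis of seat, either way round below 0.04 rad and x of barrel_ring in the frame of seat above 0.06 m and value of joint strap above 0.8 rad), for 0.2 s.
2. the strap is pressed down onto the seated barrel (x of barrel_mid in the frame of seat between -0.005 and 0.005 m and y of barrel_mid in the frame of seat between -0.003 and 0.003 m and z of barrel_mid in the frame of seat between -0.003 and 0.003 m and angle between the x axis of barrel_mid and the x axis of seat, either way round below 0.04 rad and x of barrel_ring in the frame of seat above 0.06 m and value of joint strap below 0.06 rad), for 0.2 s.
At the end, for the whole second after the job is handed in: The barrel's middle is within 5 mm along the V axis and 3 mm across it of its home point, its axis within 0.04 rad of the V axis, ring end uphill; the strap angle is below 0.06 rad (pad on the barrel); the barrel is at rest; the short tube is still in the rest (all of step 2 and linear speed of barrel below 0.02 m/s and horizontal distance between tube_mid and rest below 0.09 m and height (world z) of tube_mid below 0.05 m); the robot touches nothing.
It fails at once if the barrel is dropped (falls faster than 0.5 m/s while not held) (linear speed of barrel above 0.5 m/s and contact force between barrel and the fingers below 0.3 N).
It fails at once if the short lens tube is moved by more than 15 mm (distance of tube_mid from where it was at the start of the episode above 0.015 m).
It fails at once if the post holder, lens cap, screwdriver or optics box is moved by more than 30 mm (distance of any of holder, cap, driver, optics_box from where it was at the start of the episode above 0.03 m).
It also fails if it takes over 64 s, if anything falls off the work surface, if the arm or the gripper's body presses on something with over 40 N, if the wrist force passes 120 N, or if a joint passes its speed limit or range.

ROBOT

A 6-joint arm with a two-finger parallel gripper is mounted at the origin on the work surface. World frame = base frame: x ahead of the robot, y to its left, z up, the work surface at z = 0. Lengths are in mm, angles in degrees, forces in N, time in s.
With the tool pointing down it reaches from about 350 to 850 mm from the base axis. Payload 8.1 kg.
Tool frame: the origin (TCP) lies midway between the tips of the shut fingers; the grasp point (between the pads) lies 19 mm behind it; x points along the fingers, z is the direction in which the jaws open and shut, and the axes are right-handed (so a half turn about x gives the same grasp; the last joint's range is limited). The gripper opens to 85 mm and grips with 20 to 120 N. Pads are 22 mm wide; open, the fingers measure 114 mm over their backs; the gripper's body (76 mm by 85 mm) begins 54 mm behind the grasp point. The pads swing forward as they close: fully open they stand 13 mm farther back than shut.
Start: joints at [-81.326, 7.471, 85.268, -0, 87.261, -4.893], TCP at [140.776, -583.256, 231.292] pointing down, gripper open.
Joint ranges: [-169.43, 169.43], [-51.17, 129.36], [1.28, 143.12], [-76.62, 256.62], [0, 156.53], [-152.29, 152.29]. Speed limits (degrees/s): [136.94, 136.94, 159.86, 180, 180, 180].

INTERFACE

Orientations are given as [roll, pitch, yaw] about the fixed x, y, z axes, in that order (R = Rz(yaw) Ry(pitch) Rx(roll)).
In Python, from bench import r gives the robot as it stands. The module is installed in compiled form; this text tells all that it offers.
- The arm moves only by the tool servo_tool, never from a script. Its argument "commands" is a list that holds one entry, the list of rows, each a list of 7 numbers: the closure in counts, from 0 (fully open) to 255 (shut), then the shift along the tool's x, y, z in cm, then the turn, a rotation vector about the tool's x, y, z in degrees. A call has 1 to 8 rows; each row is the pose to reach, as a shift and turn from the pose commanded when the call began, along the tool's axes at that moment; what a row does not reach only later rows make up. A row lasts 1/10 s, in which the tool goes at most 50 mm and 8.59 degrees, less where a joint would pass 70% of its speed; a pose out of reach is approached as far as the arm can. A call with a gripper value outside its range is refused whole. The fingers move at their own pace and stop on an object; "force" is the grip in N (left out, the last holds). Time passes only in rows, so rows that repeat a pose let the fingers close. It gives the time, the measured TCP pose, the force and the opening at its end, in the units of the state.
- r.sense(): the state, without advancing time (a new reading comes with each control period).
- r.snapshot(name): name is "side" or "top"; returns (picture, depth): 420x560x3 uint8, red, green, blue; 420x560 float32, mm along the optical axis (not along the pixel's ray), 0 where there is no reading.
- r.calibration(name): a dict with "fx", "fy", "cx", "cy" (pixels), "dist" ([k1, k2, p1, p2, k3] as OpenCV has them; the pictures are not rectified), "pose" (4x4, takes a point from camera to world coordinates). Camera axes: x right, y down, z forward; pixel columns grow to the right and rows downward; lengths in mm; the calibration is good to about 2 mm. A picture is of the moment at which its call begins. calibration takes no time and is no camera call.
- r.hand_in(): hands the job in, once; it reports no verdict.
The state is a dict: "time": time; "joint_pos": joint angles; "qd": joint speeds; "joint_efforts": joint torques, N m; "tool_pos": TCP position; "tcp_rot": TCP orientation; "ft_force": force on the tool from outside, world axes, zero at the start; "wrist_torque": the same for the moment, N m; "finger_gap": finger opening in mm.
Only numpy, scipy, OpenCV 4.12 (cv2) and the standard library are available. Lean on these libraries where they do the work, as an engineer would, in place of code of your own. Each camera call takes 0.05 s, during which the arm holds its last target.

## Working session

There is one attempt and no reset: what is moved stays moved. The work goes in short steps, Python scripts to look and compute and a tool call to move; the robot and the scene stay as the last step left them, time stands still between calls to the robot, and variables do not carry over. Pictures are saved under pics/ and viewed, and the job is handed in when it is done.

Besides the shell and the picture viewer there is one more tool, called after "Emit:" as name(argument=value, ...) on one line, values as JSON. servo_tool: Moves the arm, as the interface text tells. Its arguments: {"type":"object","properties":{"commands":{"type":"array","items":{"type":"array","items":{"type":"array","items":{"type":"number"}}}},"force":{"type":"number"}},"required":["commands"]}

```bash
mkdir -p pics; ls
python3 - <<'E'
from bench import r
import cv2,numpy as np
print(r.sense())
for n in("side","top"):
    p,d=r.snapshot(n); np.save(f"pics/{n}0_d.npy",d); cv2.imwrite(f"pics/{n}0.png",p[:,:,::-1]); print(r.calibration(n))
E
```

```text
pics
{'time': 0.0, 'joint_pos': array([-8.13242005e+01,  7.51586505e+00,  8.53283848e+01, -2.63512318e-04,
        8.72584388e+01, -4.89375906e+00]), 'qd': array([-0.10518419,  0.01769554, -0.05465515, -0.08538485,  0.01867942,
        0.01318781]), 'joint_efforts': array([ 7.40130508e-04, -5.69405365e+01, -5.00544262e+01, -9.44805424e-05,
        1.48853171e-02,  5.93620598e-06]), 'tool_pos': array([ 140.70913273, -582.72908115,  230.24507664]), 'tcp_rot': array([175.25308797,  89.89731104,  98.82265937]), 'ft_force': array([ 1.04423719,  0.17528956, -0.82788932]), 'wrist_torque': array([-0.03607797,  0.01473415,  0.0303612 ]), 'finger_gap': 85.14204845735188}
{'fx': 445.88609682382986, 'fy': 445.88609682382986, 'cx': 279.4078079103931, 'cy': 207.73776648978415, 'dist': array([-0.13445875,  0.        ,  0.        ,  0.        ,  0.        ]), 'pose': array([[ 9.83779524e-01, -8.00167952e-02,  1.60546445e-01,
         3.43355555e+02],
       [-1.78600465e-01, -5.20368932e-01,  8.35055716e-01,
        -8.27286796e+02],
       [ 1.67248999e-02, -8.50184384e-01, -5.26219337e-01,
         6.55730995e+02],
       [ 0.00000000e+00,  0.00000000e+00,  0.00000000e+00,
         1.00000000e+00]])}
{'fx': 539.2356177019785, 'fy': 539.2356177019785, 'cx': 286.78137355596556, 'cy': 204.4795628429594, 'dist': array([-0.16358013,  0.        ,  0.        ,  0.        ,  0.        ]), 'pose': array([[ 2.64345004e-02, -9.97416007e-01,  6.68021476e-02,
         4.16476096e+02],
       [-9.99647973e-01, -2.65270105e-02, -4.98040183e-04,
         9.83116783e+01],
       [ 2.26881452e-03, -6.67654659e-02, -9.97766117e-01,
         1.56708833e+03],
       [ 0.00000000e+00,  0.00000000e+00,  0.00000000e+00,
         1.00000000e+00]])}
```

View pics/side0.png

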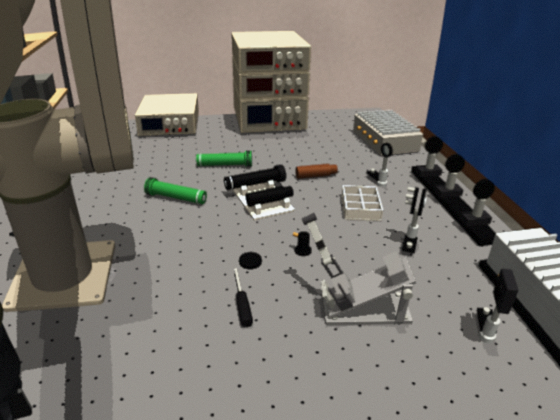

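View pics/top0.png

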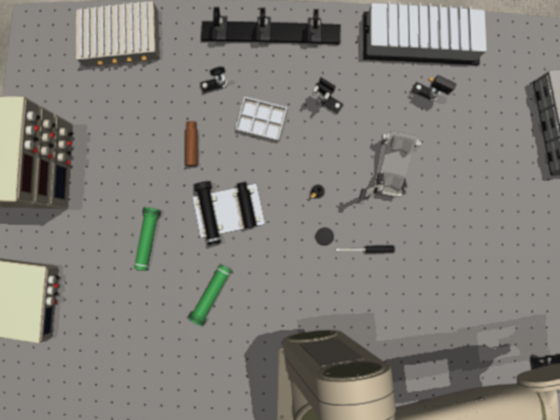

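The side view shows the rest with the barrel near (255,178) and the short tube near (270,195), and the mount at (370,285) with its strap leaning left. In the top view, the barrel runs from (203,185) to (212,240) and the mount is at (395,165). I'll enlarge both.

```bash
cat > h.py <<'E'
import numpy as np,cv2
from bench import r
def K(n):
    c=r.calibration(n); return np.array([[c['fx'],0,c['cx']],[0,c['fy'],c['cy']],[0,0,1.]]),np.array(c['dist']),c['pose']
def proj(n,P):
    k,d,T=K(n); Ti=np.linalg.inv(T); 
    rv,_=cv2.Rodrigues(Ti[:3,:3]); return cv2.projectPoints(np.array(P,float).reshape(-1,1,3),rv,Ti[:3,3],k,d)[0].reshape(-1,2)
def cloud(n,D):
    k,d,T=K(n); v,u=np.mgrid[:D.shape[0],:D.shape[1]]
    uv=np.stack([u,v],-1).reshape(-1,1,2).astype(np.float64)
    xy=cv2.undistortPoints(uv,k,d).reshape(D.shape+(2,))
    P=np.dstack([xy*D[...,None],D]); return P@T[:3,:3].T+T[:3,3]
def onz(n,uv,z):
    k,d,T=K(n); xy=cv2.undistortPoints(np.array(uv,float).reshape(-1,1,2),k,d).reshape(-1,2)
    w=np.c_[xy,np.ones(len(xy))]@T[:3,:3].T; return T[:3,3]+w*((z-T[2,3])/w[:,2])[:,None]
def crop(src,x0,y0,w,h,s,out):
    im=cv2.imread(src)[y0:y0+h,x0:x0+w]; cv2.imwrite(out,cv2.resize(im,None,fx=s,fy=s,interpolation=cv2.INTER_CUBIC))
E
python3 - <<'E'
from h import *
crop("pics/top0.png",180,160,100,100,6,"pics/a.png")
crop("pics/top0.png",320,110,120,110,6,"pics/b.png")
crop("pics/side0.png",260,200,170,130,4,"pics/c.png")
E
```

```text
(no output)
```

View pics/a.png

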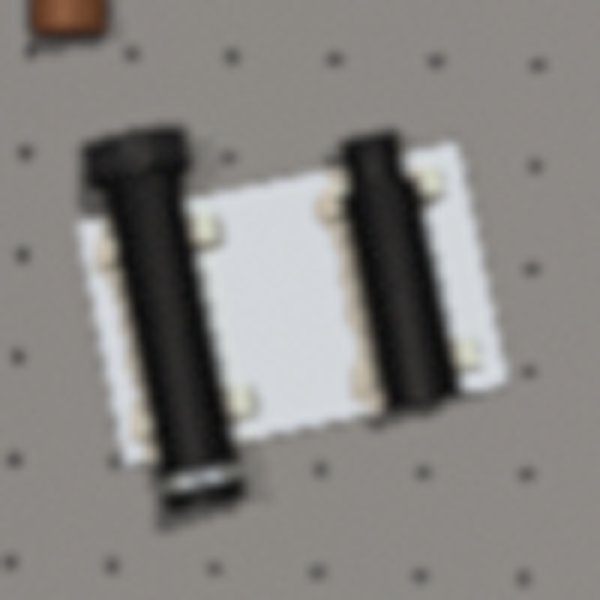

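View pics/b.png

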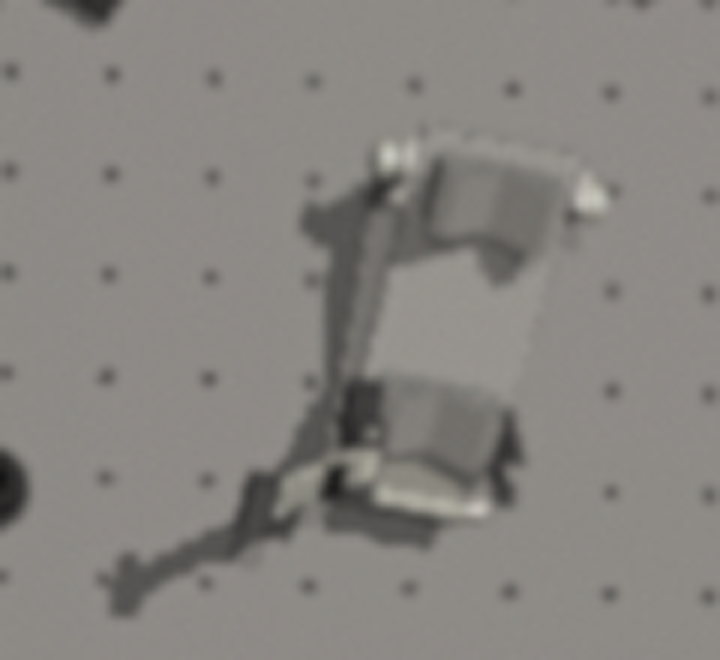

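View pics/c.png

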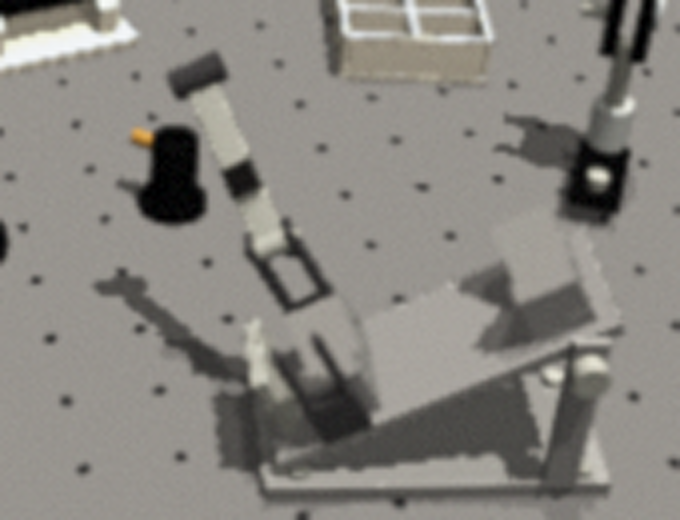

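Run:
```python
from h import *
from scipy.optimize import least_squares
for n in("top","side"):
    D=np.load(f"pics/{n}0_d.npy"); C=cloud(n,D)
    t=C[(D>0)&(abs(C[...,2])<15)&(abs(C[...,0]-500)<300)&(abs(C[...,1])<350)]
    print(n,"table z med",np.median(t[:,2]),t[:,2].std(),len(t))
    # barrel
    if n=="top": R0=onz(n,[[203,190]],42)[0];E0=onz(n,[[212,236]],42)[0];print(R0,E0)
    ax=(R0-E0)[:2];L=np.linalg.norm(ax);ax/=L
    q=C-E0; s=q[...,0]*ax[0]+q[...,1]*ax[1]; l=-q[...,0]*ax[1]+q[...,1]*ax[0]
    m=(D>0)&(s>-30)&(s<L+30)&(abs(l)<32)&(C[...,2]>45)&(C[...,2]<80)
    P=C[m]; print(len(P))
    b=P[(s[m]>20)&(s[m]<130)]
    def f(p):
        a=np.array([np.cos(p[2]),np.sin(p[2])]); dy=-(b[:,0]-E0[0])*a[1]+(b[:,1]-E0[1])*a[0]-p[0]
        return np.hypot(dy,b[:,2]-p[1])-20
    o=least_squares(f,[0,42,np.arctan2(ax[1],ax[0])],loss='soft_l1')
    p=o.x; a=np.array([np.cos(p[2]),np.sin(p[2])]); nrm=np.array([-a[1],a[0]])
    S=(P[:,:2]-E0[:2])@a; top=S[P[:,2]>55]
    print("off",p,np.degrees(p[2]),"rms",np.std(o.fun),"extent",np.percentile(S,[0,1,2,98,99,100]),np.percentile(top,[0,1,2,98,99,100]))
    o0=E0[:2]+nrm*p[0]
    # ring edges
    ring=S[P[:,2]>64.5]; print("ring",np.percentile(ring,[2,50,98]) if len(ring) else None)
    print("base pt",o0,"dir",a)
```

```text
top table z med -1.5030530692429238 4.038120089634104 43295
[553.58434182 337.36842797  42.        ] [423.47924429 306.97872432  42.        ]
878
off [-2.41598974 40.43858226  0.23672701] 13.56345866238134 rms 2.7653221230411162 extent [-24.6046169  -22.68312564 -20.79269731 152.94165405 154.39504238
 156.47655811] [-24.36178564 -21.8947401  -20.3739445  153.40558884 155.11388346
 156.47655811]
ring [ -6.26046044 138.35795863 155.16160185]
base pt [424.04584747 304.63011468] dir [0.97211077 0.23452218]
side table z med 0.9824546425639937 2.662731230146415 44913
624
off [-1.6410629  43.1434636   0.23529402] 13.48135404748595 rms 2.421055484755358 extent [-25.21220322 -24.32085487 -23.50427845 153.21856772 154.65628375
 155.84794111] [-25.21220322 -23.57511191 -22.90569627 153.13121445 154.32425656
 155.84794111]
ring [ -6.95079727 139.71892326 155.53878263]
base pt [423.8618235  305.38287953] dir [0.97244584 0.23312891]
```

```bash
cat > mount.py <<'E'
from h import *
from scipy.optimize import least_squares
from scipy.spatial.transform import Rotation as Ro
def seatR(yaw): return Ro.from_euler('zy',[yaw,-30],degrees=True).as_matrix()
def sdf_profile(q):
    # distance approx to nearest surface: V faces of saddles, tops, plate, stop
    x,y,z=q.T; ay=abs(y)
    big=1e3
    ins=((x>-77)&(x<-47))|((x>35)&(x<65))
    return x,ay,z,ins
def resid(p,P,dz=0):
    R=seatR(p[2]); q=(P-np.array([p[0],p[1],110+dz]))@R
    return q
E
python3 - <<'E'
from mount import *
c=onz("top",[[394,165]],110)[0];print(c)
for n in("top","side"):
    D=np.load(f"pics/{n}0_d.npy"); C=cloud(n,D)
    m=(D>0)&(np.hypot(C[...,0]-c[0],C[...,1]-c[1])<170)&(C[...,2]>20)&(C[...,2]<260)
    P=C[m]; np.save(f"pics/{n}_mount.npy",P); q=resid([c[0],c[1],-8],P)
    print(n,len(P))
    # image of height in seat frame
    im=np.zeros((300,300,3),np.uint8)
    g=np.full((60,60),np.nan)
    import collections
    cell=collections.defaultdict(list)
    for a in q: cell[(int((a[0]+120)//8),int((a[1]+120)//8))].append(a[2])
    for i in range(29,-1,-1):
        print(i*8-116,' '.join('%4d'%np.median(cell[(i,j)]) if (i,j) in cell else '   .' for j in range(30,3,-1)))
E
```

```text
[ 630.35987113 -193.57773511  110.        ]
top 1925
116    .    .    .    .    .    .    .    .    .    .    .    .    .    .    .    .    .    .    .    .    .    .    .    .    .    .    .
108    .    .    .    .    .    .    .    .    .    .    .    .    .    .    .    .    .    .    .    .    .    .    .    .    .    .    .
100    .    .    .    .    .    .    .    .    .    .    .    .    .    .    .    .    .    .    .    .    .    .    .    .    .    .    .
92    .    .    .    .    .    .    .    .    .    .    .    .    .    .    .    .    .    .    .    .    .    .    .    .    .    .    .
84    .    .    .    .    .    .    .    .    .    .    .    .    .  -46    .  -44    .  -45    .  -47  -41  -39  -38    .    .    .    .
76    .    .    .    .    .    .    .    .    .    .    .    .    .  -47  -47  -44  -47  -47  -45  -42  -41  -40  -42  -40    .    .    .
68    .    .    .    .    .    .    .    .    .    .    .  -59  -53  -46  -33  -30  -37  -36  -32  -25  -21  -37  -45  -44  -50    .    .
60    .    .    .    .    .    .    .    .    .    .    .  -55  -50  -46  -15 
[... 6580 characters left out ...]
 .
-84    .    .    .    .    .    .    .    .    .    .    .    .    .  -48  -47   -8   -6  -12  -15  -19  -23  -41  -42    .    .    .    .
-92    .    .    .    .    .    .    .    .    .    .    .    .    .    .   -8   -6   -4   -5   -5   -4  -32  -41  -43    .    .    .    .
-100    .    .    .    .    .    .    .    .    .    .    .    .    .    .    .    .    .    .  -44  -43  -41  -41  -42    .    .    .    .
-108    .    .    .    .    .    .    .    .    .    .    .    .    .    .    .    .    .    .    .    .    .    .    .    .    .    .    .
-116    .    .    .    .    .    .    .    .    .    .    .    .    .    .    .    .    .    .    .    .    .    .    .    .    .    .    .
```

```bash
cat >> mount.py <<'E'
s2=2**.5
def patches():
    L=[] # (origin, e1, e2, half1, half2)
    X=np.array([1.,0,0]);Y=np.array([0,1.,0]);Z=np.array([0,0,1.])
    L.append((np.array([0,0,-42.]),X,Y,95,36))
    for a,b in((-77,-47),(35,65)):
        cx=(a+b)/2
        for s in(1,-1):
            L.append((np.array([cx,s*(22.28)/2,-28.28+11.14]),X,np.array([0,s,1])/s2,15,22.28/s2))
            L.append((np.array([cx,s*25.6,-6]),X,Y,15,3.4))
            L.append((np.array([cx,s*29,-24]),X,Z,15,18))
            for e in(a,b): # walls (approx: side columns) 
                L.append((np.array([e,s*20,-26]),Y,Z,9,16))
    L.append((np.array([-90,0,-22.]),Y,Z,23,20))
    return L
PT=patches()
def dist(q):
    best=np.full(len(q),1e3)
    for o,e1,e2,h1,h2 in PT:
        d=q-o; a=d@e1;b=d@e2;n=d@np.cross(e1,e2)
        best=np.minimum(best,np.sqrt(n**2+np.maximum(abs(a)-h1,0)**2+np.maximum(abs(b)-h2,0)**2))
    return best
def fit(P,p0):
    def sel(p):
        q=(P-[p[0],p[1],110+p[3]])@seatR(p[2]); return (q[:,0]>-88)&(q[:,0]<80)&(abs(q[:,1])<28)&(q[:,2]<0)&(q[:,2]>-50)
    p=np.array(p0,float)
    for _ in range(6):
        Q=P[sel(p)]
        o=least_squares(lambda p:np.clip(dist((Q-[p[0],p[1],110+p[3]])@seatR(p[2])),0,12),p,x_scale=[1,1,1,1],diff_step=1e-4,loss='soft_l1')
        p=o.x
    return p,o.cost/len(Q),len(Q)
E
python3 - <<'E'
from mount import *
A=np.load("pics/top_mount.npy");B=np.load("pics/side_mount.npy")
for n,P in(("top",A),("side",B),("both",np.r_[A,B])):
  for p0 in([629,-206,-8,0],[627,-206,-15,0],[632,-206,-20,0]):
    print(n,fit(P,p0))
E
```

```text
top (array([ 635.54756122, -206.27849398,   -8.1160575 ,   -1.86942824]), np.float64(1.690635235770845), 1112)
top (array([ 635.53276718, -206.27589362,   -8.11024712,   -1.87821289]), np.float64(1.6910466775716895), 1111)
top (array([ 635.53276717, -206.27589377,   -8.11024699,   -1.87821289]), np.float64(1.69104667756129), 1111)
side (array([ 635.52579885, -206.0601524 ,   -8.27779702,    0.74234613]), np.float64(0.9635828825448894), 1506)
side (array([ 635.52435952, -206.05768445,   -8.27771845,    0.74550511]), np.float64(0.9626612883310915), 1504)
side (array([ 635.52571666, -206.06012022,   -8.27778684,    0.74230494]), np.float64(0.9635828941774136), 1506)
both (array([ 6.35268221e+02, -2.06512684e+02, -8.25040778e+00, -2.83129557e-01]), np.float64(1.3448985154860806), 2604)
both (array([ 6.35269890e+02, -2.06497529e+02, -8.25622234e+00, -2.76852199e-01]), np.float64(1.344510169103532), 2606)
both (array([ 6.35268778e+02, -2.06512782e+02, -8.25010236e+00, -2.82822316e-01]), np.float64(1.3448987572759525), 2604)
```

```bash
sed -i "s/from_euler('zy'/from_euler('ZY'/" mount.py
python3 - <<'E'
from mount import *
A=np.load("pics/top_mount.npy");B=np.load("pics/side_mount.npy")
for n,P in(("top",A),("side",B),("both",np.r_[A,B])):
  for p0 in([635,-206,-8,0],[632,-206,-18,0]):
    print(n,fit(P,p0))
p,_,_=fit(np.r_[A,B],[635,-206,-8,0])
# strap: points with q z>45
for P in (A,B):
    q=(P-[p[0],p[1],110+p[3]])@seatR(p[2]); k=q[(q[:,2]>45)&(q[:,0]<-30)]
    print(len(k),np.median(k,0)); d=np.hypot(k[:,1]-36,k[:,2]-27)
    print("angle",np.median(np.arctan2(k[:,2]-27,-(k[:,1]-36))[d>40]), d.max())
    kk=k[d>86]; print(np.median(kk,0),kk[:,0].min(),kk[:,0].max(),len(kk))
E
```

```text
top (array([ 635.3530229 , -205.73828769,   -9.50152568,   -1.85396024]), np.float64(1.5414454236882447), 1089)
top (array([ 635.35359414, -205.73809814,   -9.50144275,   -1.85367246]), np.float64(1.5414452854055054), 1089)
side (array([ 635.2603502 , -205.27865622,   -9.46595159,    0.63540043]), np.float64(0.5838492584760898), 1524)
side (array([ 635.27329702, -205.2759854 ,   -9.46065263,    0.64682184]), np.float64(0.5851649292880373), 1525)
both (array([ 6.35084835e+02, -2.05665321e+02, -9.51597780e+00, -9.91849995e-02]), np.float64(1.0759788874762048), 2630)
both (array([ 6.35038594e+02, -2.05661789e+02, -9.53771077e+00, -1.24901351e-01]), np.float64(1.0771628024535764), 2620)
145 [-63.23567753  78.28308837  88.43151425]
angle 2.1604906805480386 103.39947687677846
[-63.19167462  90.39541216 105.53015598] -79.47771538298817 -50.00552287191715 69
387 [-63.66626473  71.01063854  82.39160937]
angle 2.1245402753566998 100.31112471404406
[-63.30285343  83.58112663 107.26367367] -78.6922130325964 -50.27859201806393 105
```

```bash
cat > plan.py <<'E'
from h import *
from scipy.spatial.transform import Rotation as Ro
def state():
    s=r.sense(); return s['tool_pos'],Ro.from_euler('xyz',s['tcp_rot'],degrees=True),s
def frame(xd,zd):
    x=np.array(xd,float);x/=np.linalg.norm(x);z=np.array(zd,float);z-=x*(x@z);z/=np.linalg.norm(z)
    return Ro.from_matrix(np.c_[x,np.cross(z,x),z])
def delta(p0,R0,p1,R1,n=8):
    d=R0.inv().apply(np.array(p1)-p0)/10; w=np.degrees((R0.inv()*R1).as_rotvec())
    print("total cm",d.round(2),"deg",w.round(2),"min rows",max(np.linalg.norm(d)/5,np.linalg.norm(w)/8.59).round(1))
    for i in range(1,n+1): print(np.r_[d*i/n,w*i/n].round(2).tolist())
def down(az): # jaw axis azimuth deg
    return frame([0,0,-1],[np.cos(np.radians(az)),np.sin(np.radians(az)),0])
def cyl(rad,th,z): t=np.radians(th); return np.array([rad*np.cos(t),rad*np.sin(t),z])
E
python3 - <<'E'
from plan import *
p,R,s=state(); print(R.as_matrix().round(3),np.degrees(np.arctan2(p[1],p[0])))
az=np.degrees(np.arctan2(R.as_matrix()[1,2],R.as_matrix()[0,2]));print(az)
ps=p;Rs=R
for th,a in((-48,az+28),(-20,az+56),(8,az+84),(33.3,az+109)):
    q=cyl(590,th,300 if th<30 else 200);R1=down(a);print(th,a,q.round()); delta(ps,Rs,q,R1,8); ps,Rs=q,R1
E
```

```text
[[-0.     0.972  0.235]
 [ 0.002  0.235 -0.972]
 [-1.     0.    -0.002]] -76.42655311920909
-76.43318505387425
-48 -48.433185053874254 [ 395. -438.  300.]
total cm [-6.95 28.09 -8.08] deg [-28.    -0.09  -0.03] min rows 6.0
[-0.87, 3.51, -1.01, -3.5, -0.01, -0.0]
[-1.74, 7.02, -2.02, -7.0, -0.02, -0.01]
[-2.61, 10.53, -3.03, -10.5, -0.04, -0.01]
[-3.48, 14.04, -4.04, -14.0, -0.05, -0.02]
[-4.34, 17.55, -5.05, -17.5, -0.06, -0.02]
[-5.21, 21.06, -6.06, -21.0, -0.07, -0.02]
[-6.08, 24.58, -7.07, -24.5, -0.08, -0.03]
[-6.95, 28.09, -8.08, -28.0, -0.09, -0.03]
-20 -20.433185053874254 [ 554. -202.  300.]
total cm [ 0.   27.65 -7.12] deg [-28.   0.   0.] min rows 5.7
[0.0, 3.46, -0.89, -3.5, 0.0, 0.0]
[0.0, 6.91, -1.78, -7.0, 0.0, 0.0]
[0.0, 10.37, -2.67, -10.5, 0.0, 0.0]
[0.0, 13.82, -3.56, -14.0, 0.0, 0.0]
[0.0, 17.28, -4.45, -17.5, 0.0, 0.0]
[0.0, 20.73, -5.34, -21.0, 0.0, 0.0]
[0.0, 24.19, -6.23, -24.5, 0.0, 0.0]
[0.0, 27.65, -7.12, -28.0, 0.0, 0.0]
8 7.566814946125746 [584.  82. 300.]
total cm [ 0.   27.65 -7.12] deg [-28.   0.   0.] min rows 5.7
[0.0, 3.46, -0.89, -3.5, 0.0, 0.0]
[0.0, 6.91, -1.78, -7.0, 0.0, 0.0]
[0.0, 10.37, -2.67, -10.5, 0.0, 0.0]
[0.0, 13.82, -3.56, -14.0, 0.0, 0.0]
[0.0, 17.28, -4.45, -17.5, 0.0, 0.0]
[0.0, 20.73, -5.34, -21.0, 0.0, 0.0]
[0.0, 24.19, -6.23, -24.5, 0.0, 0.0]
[0.0, 27.65, -7.12, -28.0, 0.0, 0.0]
33.3 32.566814946125746 [493. 324. 200.]
total cm [10.   25.17 -5.85] deg [-25.   0.   0.] min rows 5.5
[1.25, 3.15, -0.73, -3.12, 0.0, 0.0]
[2.5, 6.29, -1.46, -6.25, 0.0, 0.0]
[3.75, 9.44, -2.19, -9.38, 0.0, 0.0]
[5.0, 12.59, -2.92, -12.5, 0.0, 0.0]
[6.25, 15.73, -3.66, -15.62, 0.0, 0.0]
[7.5, 18.88, -4.39, -18.75, 0.0, 0.0]
[8.75, 22.02, -5.12, -21.88, 0.0, 0.0]
[10.0, 25.17, -5.85, -25.0, 0.0, 0.0]
```

Run:
```python
from plan import *
p,R,s=state()
B=R.as_matrix()
for q in ((395,-438,300),(554,-202,300),(584,82,300),(488,320.3,150)):
    delta(p,R,q,R,2); p=np.array(q)
```

```text
total cm [-6.95 28.12 -8.12] deg [0. 0. 0.] min rows 6.0
[-3.48, 14.06, -4.06, 0.0, 0.0, 0.0]
[-6.95, 28.12, -8.12, 0.0, 0.0, 0.0]
total cm [  0.04  20.99 -19.21] deg [0. 0. 0.] min rows 5.7
[0.02, 10.5, -9.61, 0.0, 0.0, 0.0]
[0.04, 20.99, -19.21, 0.0, 0.0, 0.0]
total cm [  0.05   9.58 -26.9 ] deg [0. 0. 0.] min rows 5.7
[0.02, 4.79, -13.45, 0.0, 0.0, 0.0]
[0.05, 9.58, -26.9, 0.0, 0.0, 0.0]
total cm [ 15.04  -3.74 -25.39] deg [0. 0. 0.] min rows 5.9
[7.52, -1.87, -12.7, 0.0, 0.0, 0.0]
[15.04, -3.74, -25.39, 0.0, 0.0, 0.0]
```

Emit:
servo_tool(commands=[[[0,-0.9,3.5,-1,0,0,0],[0,-1.8,7,-2,0,0,0],[0,-2.6,10.5,-3,0,0,0],[0,-3.5,14,-4,0,0,0],[0,-4.4,17.5,-5,0,0,0],[0,-5.2,21,-6,0,0,0],[0,-6.1,24.5,-7,0,0,0],[0,-7,28,-8,0,0,0]]])

```text
time: 0.9
tool_pos: [395.2, -438.7, 301.1]
tcp_rot: [-157.5, 89.9, 126.1]
ft_force: [0.5, 0.4, -0.1]
finger_gap: 85.3
```

Emit:
servo_tool(commands=[[[0,0,2.6,-2.4,0,0,0],[0,0,5.2,-4.8,0,0,0],[0,0,7.9,-7.2,0,0,0],[0,0,10.5,-9.6,0,0,0],[0,0,13.1,-12,0,0,0],[0,0,15.8,-14.4,0,0,0],[0,0,18.4,-16.8,0,0,0],[0,0,21,-19.2,0,0,0]]])

```text
time: 1.7
tool_pos: [553.7, -202.5, 300.8]
tcp_rot: [-125.9, 90.0, 157.6]
ft_force: [0.1, -0.4, 0.3]
finger_gap: 85.3
```

Emit:
servo_tool(commands=[[[0,0,1.2,-3.4,0,0,0],[0,0,2.4,-6.7,0,0,0],[0,0,3.6,-10.1,0,0,0],[0,0,4.8,-13.4,0,0,0],[0,0,6,-16.8,0,0,0],[0,0,7.2,-20.2,0,0,0],[0,0,8.4,-23.5,0,0,0],[0,0,9.6,-26.9,0,0,0]]])

```text
time: 2.5
tool_pos: [583.2, 81.5, 300.8]
tcp_rot: [-96.2, 90.0, -172.6]
ft_force: [0.4, -0.6, -0.4]
finger_gap: 85.8
```

Emit:
servo_tool(commands=[[[0,2,-0.5,-3.6,0,0,0],[0,4,-1,-7.2,0,0,0],[0,6,-1.5,-10.8,0,0,0],[0,8,-2,-14.4,0,0,0],[0,10,-2.5,-18,0,0,0],[0,12,-3,-21.6,0,0,0],[0,15,-3.7,-25.4,0,0,0],[0,15,-3.7,-25.4,0,0,0]]])

```text
time: 3.3
tool_pos: [482.7, 320.6, 145.6]
tcp_rot: [-86.5, 89.5, -162.7]
ft_force: [-1.2, -0.6, -0.2]
finger_gap: 84.9
```

Run:
```python
from plan import *
for n in("top","side"):
    p,d=r.snapshot(n); cv2.imwrite(f"pics/{n}1.png",p[:,:,::-1])
crop("pics/top1.png",150,130,150,150,4,"pics/d.png")
crop("pics/side1.png",190,100,150,130,4,"pics/e.png")
p,R,s=state();print(p,s['joint_pos'].round(1))
t=np.radians(13.5);R1=down(-76.5)
for z in(120,20):
  q=np.array([488.2,320.4,z]); print(q); delta(p,R,q,R1,1)
```

```text
[486.55493332 318.58380904 149.78395301] [ 28.2   7.8  93.6  -0.   78.8 104.5]
[488.2 320.4 120. ]
total cm [ 2.98  0.21 -0.14] deg [0.19 0.06 0.16] min rows 0.6
[2.98, 0.21, -0.14, 0.19, 0.06, 0.16]
[488.2 320.4  20. ]
total cm [12.98  0.24 -0.15] deg [0.19 0.06 0.16] min rows 2.6
[12.98, 0.24, -0.15, 0.19, 0.06, 0.16]
```

View pics/d.png

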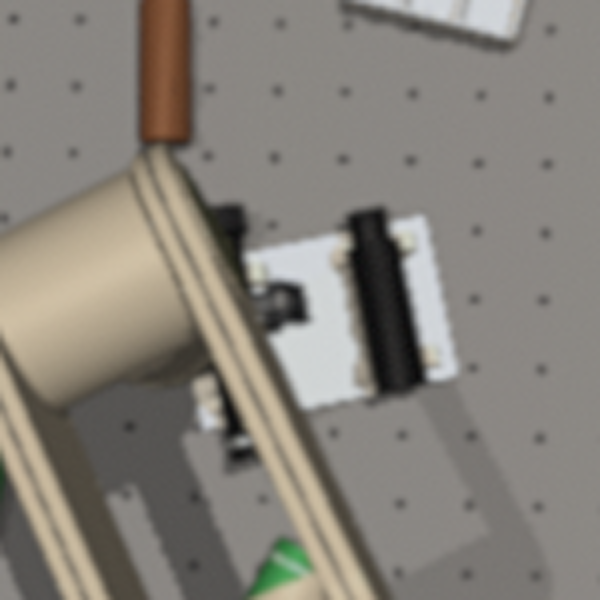

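View pics/e.png

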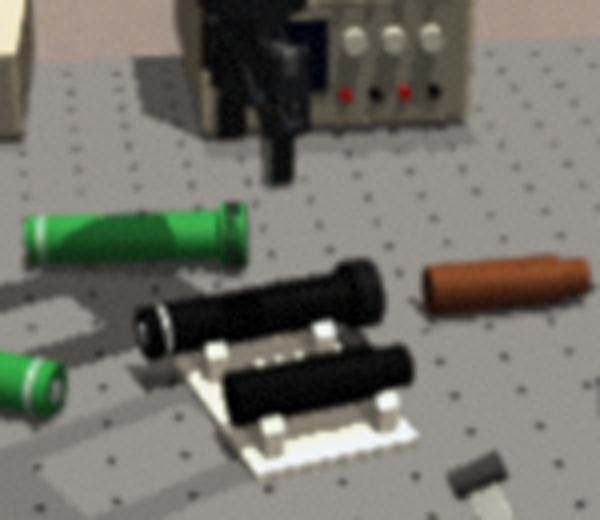

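The gripper hangs over the barrel, with one finger between the bays, and the scene is as expected. Descending.

Emit:
servo_tool(commands=[[[0,2,0.2,-0.1,0.2,0,0],[0,4,0.2,-0.1,0.2,0,0],[0,6,0.2,-0.1,0.2,0,0],[0,8,0.2,-0.1,0.2,0,0],[0,10,0.2,-0.1,0.2,0,0],[0,12,0.2,-0.1,0.2,0,0],[0,13,0.2,-0.1,0.2,0,0],[0,13,0.2,-0.1,0.2,0,0]]])

```text
time: 4.2
tool_pos: [489.5, 318.6, 20.4]
tcp_rot: [-69.6, 89.9, -146.3]
ft_force: [-1.6, 0.0, -0.7]
finger_gap: 85.3
```

Emit:
servo_tool(commands=[[[60,0,0,0,0,0,0],[100,0,0,0,0,0,0],[140,0,0,0,0,0,0],[180,0,0,0,0,0,0],[180,0,0,0,0,0,0],[180,0,0,0,0,0,0],[180,0,0,0,0,0,0],[180,0,0,0,0,0,0]]], force=40)

```text
time: 5.0
tool_pos: [490.5, 320.6, 22.8]
tcp_rot: [112.2, 89.9, 35.6]
ft_force: [-1.4, 0.7, 6.5]
finger_gap: 38.9
```

Emit:
servo_tool(commands=[[[255,0,0,0,0,0,0],[255,0,0,0,0,0,0],[255,0,0,0,0,0,0],[255,-0.5,0,0,0,0,0],[255,-1.5,0,0,0,0,0],[255,-3,0,0,0,0,0],[255,-3,0,0,0,0,0],[255,-3,0,0,0,0,0]]], force=80)

```text
time: 5.8
tool_pos: [490.4, 320.1, 52.3]
tcp_rot: [104.2, 89.9, 27.5]
ft_force: [-0.3, -1.4, -2.6]
finger_gap: 38.2
```

Run:
```python
from plan import *
p,d=r.snapshot("side"); cv2.imwrite(f"pics/side2.png",p[:,:,::-1]); np.save("pics/side2_d.npy",d)
crop("pics/side2.png",190,100,150,130,4,"pics/f.png")
p,R,s=state();print(p,s['joint_pos'].round(1),s['ft_force'],s['finger_gap'],s['wrist_torque'])
```

```text
[489.77878026 319.80688041  51.52314877] [ 28.1  14.1  97.3  -0.   68.5 104.8] [-0.11853603 -0.7847273  -3.20174017] 37.928550358075874 [0.04793956 0.00216032 0.01411816]
```

View pics/f.png

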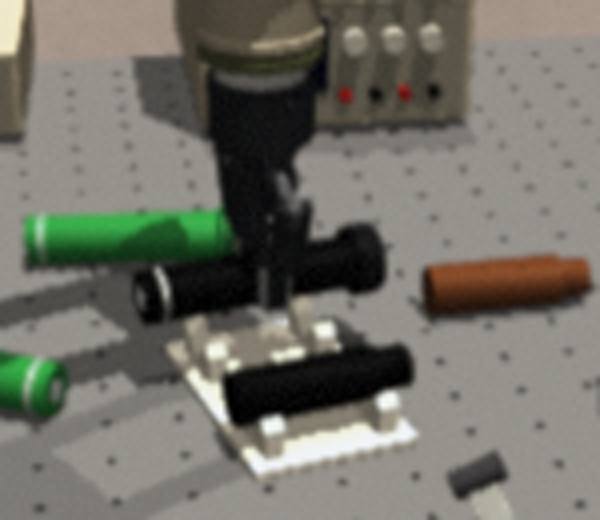

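```bash
cat > barfit.py <<'E'
from plan import *
from scipy.optimize import least_squares
def barfit(C,D,mid,a0,rs=34):
    """fit line: cylinder 20mm radius; a0 unit dir guess"""
    a0=a0/np.linalg.norm(a0)
    q=C-mid; s=q@a0; l=np.linalg.norm(q-s[...,None]*a0,axis=-1)
    ok=(D>0)&(abs(s)<110)&(l<rs)
    P=C[ok];S=s[ok]
    body=((S<-22)&(S>-85))|((S>22)&(S<62))
    b=P[body]
    e1=np.cross(a0,[0,0,1]);e1/=np.linalg.norm(e1);e2=np.cross(e1,a0)
    def line(p):
        a=a0+p[2]*e1+p[3]*e2;return mid+p[0]*e1+p[1]*e2,a/np.linalg.norm(a)
    def f(p):
        o,a=line(p);q=b-o;t=q@a;return np.linalg.norm(q-t[:,None]*a,axis=1)-20
    o=least_squares(f,np.zeros(4),loss='soft_l1');c,a=line(o.x)
    q=P-c;t=q@a;l=np.linalg.norm(q-t[:,None]*a,axis=1)
    g=l<28
    lo,hi=np.percentile(t[g],[1,99]); 
    return c,a,np.median(abs(o.fun)),len(b),lo,hi
E
python3 - <<'E'
from barfit import *
D=np.load("pics/side2_d.npy");C=cloud("side",D)
p,R,s=state(); t=np.radians(13.5)
c,a,e,n,lo,hi=barfit(C,D,np.array([489,320,72.]),np.array([np.cos(t),np.sin(t),0]))
print(c,a,e,n,lo,hi,"mid",c+a*(lo+hi)/2)
print("axis in tool:",R.inv().apply(c-p),R.inv().apply(a))
E
```

```text
[488.78387197 320.90023801  72.71553625] [9.72076635e-01 2.34662989e-01 5.44357092e-04] 1.191503801110926 455 -91.28609561631588 87.86654500054607 mid [487.12183935 320.49901703  72.71460552]
axis in tool: [-21.19257636  -0.70527371  -1.29609285] [-7.39106100e-05  9.99993471e-01 -3.61273730e-03]
```

```bash
cat > goal.py <<'E'
from plan import *
from mount import seatR
SEAT=np.array([635.2,-206.0,110.]);RS=seatR(-9.5)
RT=Ro.from_matrix(np.c_[-RS[:,2],RS[:,0],-RS[:,1]])
OFF=np.array([-20.5,-2.2,0])
def tcp(x,y,z): return SEAT+RS@np.array([x,y,z],float)-RT.apply(OFF)
E
python3 - <<'E'
from goal import *
p,R,s=state(); R0=down(-76.5)
print("A");delta(p,R,[489.8,319.8,320],R0,8)
A=[489.8,319.8,320];B=[575,90,340]
print("B");delta(A,R0,B,R0,8)
RB=R0
C=tcp(5,0,180);print(C);print("C");delta(B,R0,C,RT,16)
E
```

```text
A
total cm [-2.685e+01  1.000e-02 -0.000e+00] deg [-0.14 -0.01 -0.03] min rows 5.4
[-3.36, 0.0, -0.0, -0.02, -0.0, -0.0]
[-6.71, 0.0, -0.0, -0.03, -0.0, -0.01]
[-10.07, 0.01, -0.0, -0.05, -0.0, -0.01]
[-13.42, 0.01, -0.0, -0.07, -0.0, -0.01]
[-16.78, 0.01, -0.0, -0.08, -0.0, -0.02]
[-20.14, 0.01, -0.0, -0.1, -0.0, -0.02]
[-23.49, 0.01, -0.0, -0.12, -0.01, -0.02]
[-26.85, 0.01, -0.0, -0.14, -0.01, -0.03]
B
total cm [-2.    2.92 24.33] deg [0. 0. 0.] min rows 4.9
[-0.25, 0.37, 3.04, 0.0, 0.0, 0.0]
[-0.5, 0.73, 6.08, 0.0, 0.0, 0.0]
[-0.75, 1.1, 9.13, 0.0, 0.0, 0.0]
[-1.0, 1.46, 12.17, 0.0, 0.0, 0.0]
[-1.25, 1.83, 15.21, 0.0, 0.0, 0.0]
[-1.5, 2.19, 18.25, 0.0, 0.0, 0.0]
[-1.75, 2.56, 21.29, 0.0, 0.0, 0.0]
[-2.0, 2.92, 24.33, 0.0, 0.0, 0.0]
[ 562.69359166 -193.86658845  251.7310519 ]
C
total cm [ 8.83 -7.82 27.32] deg [22.47 -6.02 29.59] min rows 6.0
[0.55, -0.49, 1.71, 1.4, -0.38, 1.85]
[1.1, -0.98, 3.41, 2.81, -0.75, 3.7]
[1.66, -1.47, 5.12, 4.21, -1.13, 5.55]
[2.21, -1.96, 6.83, 5.62, -1.51, 7.4]
[2.76, -2.44, 8.54, 7.02, -1.88, 9.25]
[3.31, -2.93, 10.24, 8.43, -2.26, 11.1]
[3.86, -3.42, 11.95, 9.83, -2.63, 12.95]
[4.41, -3.91, 13.66, 11.23, -3.01, 14.8]
[4.97, -4.4, 15.36, 12.64, -3.39, 16.65]
[5.52, -4.89, 17.07, 14.04, -3.76, 18.5]
[6.07, -5.38, 18.78, 15.45, -4.14, 20.34]
[6.62, -5.87, 20.49, 16.85, -4.52, 22.19]
[7.17, -6.36, 22.19, 18.26, -4.89, 24.04]
[7.72, -6.85, 23.9, 19.66, -5.27, 25.89]
[8.28, -7.33, 25.61, 21.06, -5.64, 27.74]
[8.83, -7.82, 27.32, 22.47, -6.02, 29.59]
```

Emit:
servo_tool(commands=[[[255,-2,0,0,0,0,0],[255,-5,0,0,0,0,0],[255,-9,0,0,0,0,0],[255,-13,0,0,0,0,0],[255,-17,0,0,0,0,0],[255,-21,0,0,0,0,0],[255,-25,0,0,0,0,0],[255,-27,0,0,0,0,0]]])

```text
time: 6.65
tool_pos: [490.4, 320.2, 325.3]
tcp_rot: [104.5, 89.7, 27.9]
ft_force: [1.4, -0.2, -2.7]
finger_gap: 38.1
```

Emit:
servo_tool(commands=[[[255,-0.2,0.2,1.5,0,0,0],[255,-0.4,0.5,4,0,0,0],[255,-0.7,0.9,8,0,0,0],[255,-1,1.4,12,0,0,0],[255,-1.3,1.9,16,0,0,0],[255,-1.6,2.4,20,0,0,0],[255,-1.9,2.8,23,0,0,0],[255,-2,2.9,24.3,0,0,0]]])

```text
time: 7.45
tool_pos: [574.3, 86.4, 339.1]
tcp_rot: [-79.8, 89.8, -156.6]
ft_force: [-0.1, 0.8, -3.7]
finger_gap: 38.0
```

Emit:
servo_tool(commands=[[[255,0.6,-0.5,1.7,1.4,-0.4,1.9],[255,1.2,-1,3.5,2.9,-0.8,3.8],[255,1.8,-1.5,5.3,4.4,-1.2,5.7],[255,2.3,-2.1,7.1,5.8,-1.6,7.7],[255,2.9,-2.6,8.9,7.3,-2,9.6],[255,3.4,-3.1,10.5,8.7,-2.3,11.4],[255,3.9,-3.5,12.2,10,-2.7,13.2],[255,4.4,-3.9,13.7,11.2,-3,14.8]]])

```text
time: 8.25
tool_pos: [566.8, -52.8, 295.1]
tcp_rot: [84.2, 75.0, -3.7]
ft_force: [0.0, 0.4, -3.0]
finger_gap: 38.1
```

Run:
```python
from goal import *
p,R,s=state(); print(p)
delta(p,R,tcp(5,0,180),RT,8)
```

```text
[566.76487208 -52.84575847 295.05004442]
total cm [ 4.32 -2.04 13.96] deg [11.09 -2.98 14.89] min rows 3.0
[0.54, -0.26, 1.75, 1.39, -0.37, 1.86]
[1.08, -0.51, 3.49, 2.77, -0.74, 3.72]
[1.62, -0.77, 5.24, 4.16, -1.12, 5.58]
[2.16, -1.02, 6.98, 5.55, -1.49, 7.44]
[2.7, -1.28, 8.73, 6.93, -1.86, 9.3]
[3.24, -1.53, 10.47, 8.32, -2.23, 11.16]
[3.78, -1.79, 12.22, 9.71, -2.6, 13.03]
[4.32, -2.04, 13.96, 11.09, -2.98, 14.89]
```

Emit:
servo_tool(commands=[[[255,0.7,-0.3,2.1,1.7,-0.5,2.3],[255,1.4,-0.6,4.3,3.4,-0.9,4.6],[255,2,-0.9,6.5,5.1,-1.4,6.9],[255,2.6,-1.2,8.6,6.8,-1.8,9.2],[255,3.3,-1.5,10.7,8.5,-2.3,11.4],[255,3.9,-1.8,12.6,10,-2.7,13.4],[255,4.3,-2,13.9,11.1,-3,14.9],[255,4.3,-2,13.9,11.1,-3,14.9]]])

```text
time: 9.05
tool_pos: [562.1, -193.2, 250.4]
tcp_rot: [90.1, 60.2, -9.5]
ft_force: [-0.8, 0.9, -3.7]
finger_gap: 38.1
```

Run:
```python
from goal import *
for n in("top","side"):
    p,d=r.snapshot(n); cv2.imwrite(f"pics/{n}3.png",p[:,:,::-1]); np.save(f"pics/{n}3_d.npy",d)
crop("pics/side3.png",250,120,190,150,4,"pics/g.png")
p,R,s=state(); print(p,s['joint_pos'].round(1),s['ft_force'])
delta(p,R,tcp(5,0,180),RT,1)
delta(p,R,tcp(5,0,40),RT,1)
from barfit import barfit
m=SEAT+RS@[5,0,180]
for n in("side","top"):
    D=np.load(f"pics/{n}3_d.npy");C=cloud(n,D)
    c,a,e,k,lo,hi=barfit(C,D,m,RS[:,0]); print(n,"seat frame axis pt",RS.T@(c-SEAT),"dir",RS.T@a,e,k,lo,hi)
```

```text
[ 563.30561388 -192.25025596  252.58551621] [-30.  -21.5 114.8  11.8  59.   65.9] [-0.49681012  1.24020018 -3.80205616]
total cm [ 0.06 -0.07  0.17] deg [ 0.   -0.03  0.06] min rows 0.0
[0.06, -0.07, 0.17, 0.0, -0.03, 0.06]
total cm [14.06 -0.06  0.18] deg [ 0.   -0.03  0.06] min rows 2.8
[14.06, -0.06, 0.18, 0.0, -0.03, 0.06]
side seat frame axis pt [  5.           2.66100613 178.90464311] dir [ 0.99997679  0.00451907 -0.00509787] 0.6363246820385164 1361 -87.6302168878258 89.53973249611222
top seat frame axis pt [  5.           1.82966901 176.16559951] dir [ 0.99971047  0.01810773 -0.01584573] 1.191453100797423 316 -88.65327535564354 88.99801171257457
```

View pics/g.png

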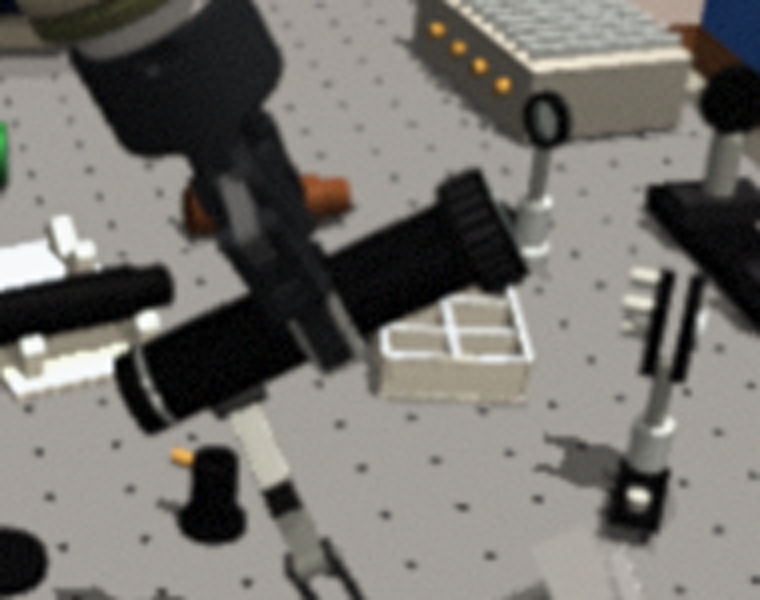

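Emit:
servo_tool(commands=[[[255,1,0,0.2,0,0,0],[255,3,-0.1,0.2,0,0,0],[255,5,-0.1,0.2,0,0,0],[255,7,-0.1,0.2,0,0,0],[255,9,-0.1,0.2,0,0,0],[255,11,-0.1,0.2,0,0,0],[255,13,-0.1,0.2,0,0,0],[255,14,-0.1,0.2,0,0,0]]])

```text
time: 9.95
tool_pos: [632.3, -204.8, 129.8]
tcp_rot: [90.0, 60.1, -9.3]
ft_force: [-0.2, -0.1, -3.6]
finger_gap: 38.0
```

```bash
cat > look.py <<'E'
import sys
from goal import *
from barfit import barfit
tag=sys.argv[1]; x,y,z=map(float,sys.argv[2:5])
p,R,s=state(); print("ft seat",RS.T@s['ft_force'],"gap",s['finger_gap'],s['time'])
for n in("side","top"):
    I,D=r.snapshot(n); cv2.imwrite(f"pics/{n}{tag}.png",I[:,:,::-1]); np.save(f"pics/{n}{tag}_d.npy",D)
    C=cloud(n,D); c,a,e,k,lo,hi=barfit(C,D,SEAT+RS@[x,y,z],RS[:,0],30); print(n,"mid",(RS.T@(c-SEAT)+(RS.T@a)*(lo+hi)/2).round(2),"dir",(RS.T@a).round(4),round(e,2),k)
crop(f"pics/side{tag}.png",260,150,180,170,4,f"pics/{tag}s.png")
p,R,s=state(); print("grasp in seat",(RS.T@(p+RT.apply(OFF)-SEAT)).round(2),"rot err",np.degrees((RT.inv()*R).as_rotvec()).round(2))
E
python3 look.py 4 5 0 40
```

```text
ft seat [-1.90420394 -0.11969223 -3.00153609] gap 38.01024776833282 9.95
side mid [ 6.4   1.89 37.91] dir [ 1.0e+00  5.8e-03 -2.0e-04] 0.76 1166
top mid [ 5.52  1.7  35.49] dir [ 0.9998  0.0174 -0.009 ] 1.45 259
grasp in seat [ 4.86  0.55 39.66] rot err [-0.07  0.09 -0.1 ]
```

View pics/4s.png

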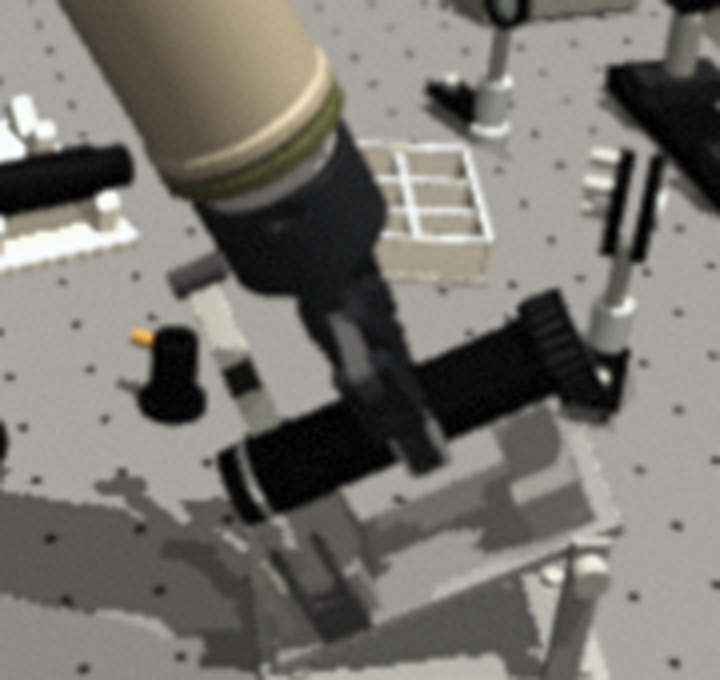

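Emit:
servo_tool(commands=[[[255,0.5,0,0.1,0,0,0],[255,1.2,0,0.1,0,0,0],[255,1.9,0,0.1,0,0,0],[255,2.5,0,0.1,0,0,0],[255,2.9,0,0.1,0,0,0],[255,3.2,0,0.1,0,0,0],[255,3.3,0,0.1,0,0,0],[255,3.3,0,0.1,0,0,0]]])

```text
time: 10.85
tool_pos: [648.5, -209.8, 104.0]
tcp_rot: [90.0, 59.9, -9.5]
ft_force: [-0.1, -1.0, -2.5]
finger_gap: 38.0
```

```bash
python3 look.py 5 5 0 5
```

```text
ft seat [-1.20161516 -0.99218815 -2.20965918] gap 37.98377559262824 10.85
side mid [ 0.91 -0.79  6.49] dir [ 1.0e+00  6.3e-03 -1.0e-04] 0.81 1211
top mid [1.16 1.92 3.49] dir [ 0.9994 -0.0131  0.0312] 1.94 316
grasp in seat [ 6.93 -1.55  8.67] rot err [-0.04 -0.01  0.12]
```

View pics/5s.png

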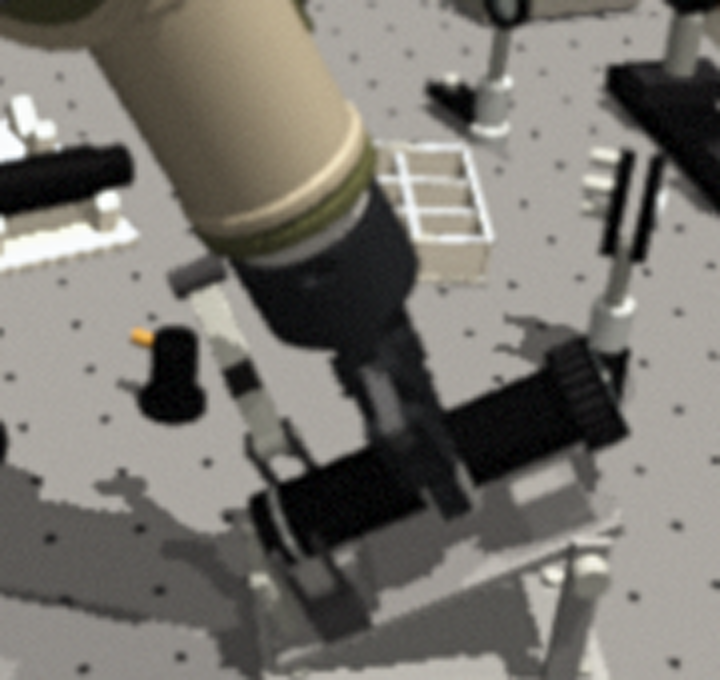

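Emit:
servo_tool(commands=[[[255,0.1,0,0,0,0,0],[255,0.2,0,0,0,0,0],[255,0.3,0,0,0,0,0],[255,0.3,0,0,0,0,0]]])

```text
time: 11.35
tool_pos: [649.9, -210.0, 101.3]
tcp_rot: [90.0, 59.9, -9.5]
ft_force: [-0.1, -0.6, -3.0]
finger_gap: 38.0
```

```bash
python3 look.py 6 5 0 2
```

```text
ft seat [-1.52435929 -0.62839963 -2.6391041 ] gap 37.997629042524686 11.35
side mid [ 0.97 -0.84  3.41] dir [ 1.0e+00  3.1e-03 -3.0e-04] 0.97 1225
top mid [-0.11  1.56 -0.12] dir [ 0.9993 -0.0078  0.0375] 1.84 329
grasp in seat [ 6.68 -1.48  5.48] rot err [-0.04 -0.    0.1 ]
```

Emit:
servo_tool(commands=[[[255,0.1,-0.1,-0.1,0,0,0],[255,0.2,-0.2,-0.1,0,0,0],[255,0.3,-0.2,-0.1,0,0,0],[255,0.3,-0.2,-0.1,0,0,0]]])

```text
time: 11.85
tool_pos: [649.8, -209.1, 97.8]
tcp_rot: [89.9, 59.9, -9.5]
ft_force: [-1.1, -0.6, -2.9]
finger_gap: 37.9
```

```bash
python3 look.py 7 5 0 0
```

```text
ft seat [-2.3182627  -0.74608731 -2.03945189] gap 37.93710075464729 11.85
side mid [-0.3  -0.09  0.35] dir [1.     0.0045 0.0023] 0.93 1216
top mid [-0.32  1.67 -1.88] dir [ 0.9996 -0.0027  0.0283] 1.65 324
grasp in seat [ 4.71 -0.6   2.48] rot err [-0.04 -0.01  0.1 ]
```

View pics/7s.png

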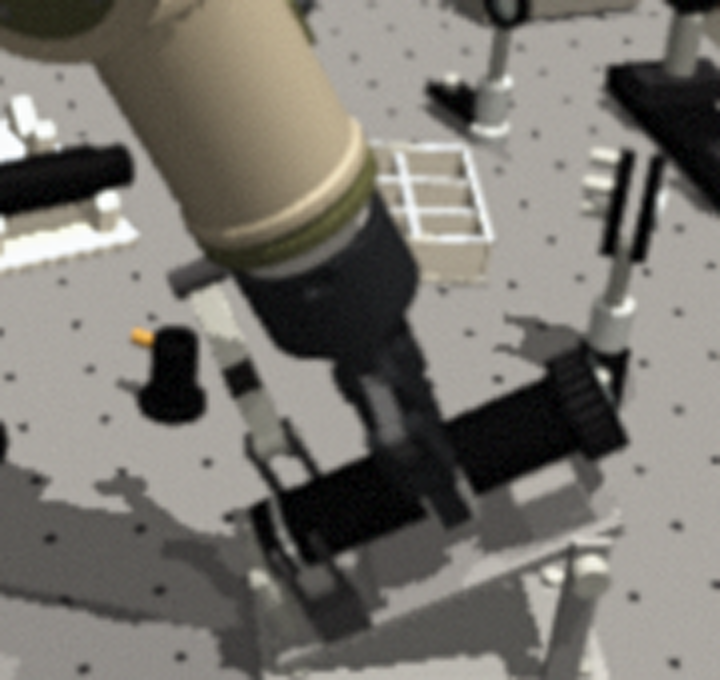

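Emit:
servo_tool(commands=[[[255,0.1,0,0,0,0,0],[255,0.1,0,0,0,0,0]]])

```text
time: 12.15
tool_pos: [650.3, -209.4, 97.4]
tcp_rot: [89.9, 59.9, -9.5]
ft_force: [-7.2, -0.9, 2.2]
finger_gap: 38.2
```

Emit:
servo_tool(commands=[[[255,0.1,0,0,0,0,0],[255,0.1,0,0,0,0,0]]])

```text
time: 12.35
tool_pos: [650.6, -209.7, 97.2]
tcp_rot: [89.9, 59.9, -9.6]
ft_force: [-16.9, 1.2, 11.0]
finger_gap: 37.8
```

Emit:
servo_tool(commands=[[[255,-0.1,0,0,0,0,0],[255,-0.1,-0.2,0,0,0,0],[255,-0.1,-0.3,0,0,0,0],[255,-0.1,-0.3,0,0,0,0]]])

```text
time: 12.75
tool_pos: [648.5, -209.1, 96.5]
tcp_rot: [89.9, 59.8, -9.6]
ft_force: [-0.8, -1.8, 1.1]
finger_gap: 38.1
```

```bash
python3 look.py 8 2 0 0
```

```text
ft seat [ 0.17193401 -1.9347884   1.21697574] gap 38.081763158322936 12.75
side mid [-1.11 -0.24  0.06] dir [1.     0.003  0.0065] 0.91 1190
top mid [-1.    1.49 -2.79] dir [ 0.9995 -0.007   0.0314] 2.01 316
grasp in seat [ 2.82 -0.84  1.95] rot err [-0.04 -0.04  0.2 ]
```

Emit:
servo_tool(commands=[[[255,0,-0.1,0,0,0,0],[255,0,-0.2,0,0,0,0],[255,0,-0.2,0,0,0,0]]])

```text
time: 13.15
tool_pos: [646.7, -208.8, 95.3]
tcp_rot: [89.9, 59.8, -9.6]
ft_force: [1.2, -2.5, 4.1]
finger_gap: 37.9
```

Emit:
servo_tool(commands=[[[255,0,-0.1,0,0,0,0],[255,0,-0.1,0,0,0,0]]])

```text
time: 13.35
tool_pos: [646.6, -208.7, 95.5]
tcp_rot: [89.9, 59.7, -9.6]
ft_force: [6.4, -3.0, 2.1]
finger_gap: 38.3
```

Emit:
servo_tool(commands=[[[255,0,-0.1,0,0,0,0],[255,0,-0.1,0,0,0,0]]])

```text
time: 13.55
tool_pos: [646.4, -208.7, 95.6]
tcp_rot: [89.8, 59.6, -9.6]
ft_force: [9.4, -3.0, 2.7]
finger_gap: 38.0
```

```bash
python3 look.py 9 0 0 0
```

```text
ft seat [ 9.85637964 -1.43568018 -2.54645046] gap 38.03967752773417 13.55
side mid [-1.91 -0.23  0.38] dir [0.9999 0.0042 0.0101] 0.87 1201
top mid [-1.29  1.53 -2.57] dir [ 0.9995 -0.0031  0.032 ] 1.83 318
grasp in seat [ 0.58 -0.78  2.35] rot err [-0.06 -0.06  0.37]
```

View pics/9s.png

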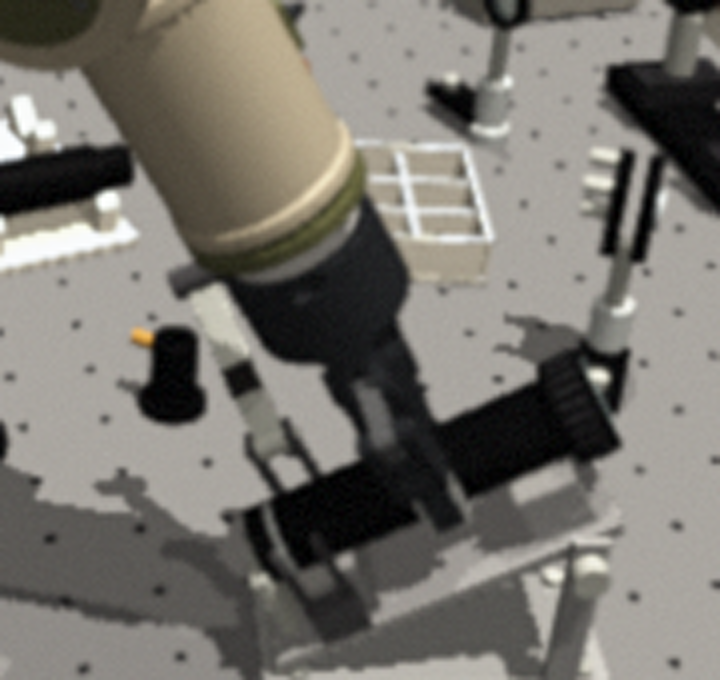

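Emit:
servo_tool(commands=[[[255,0.05,0.05,0,0,0,-0.2],[255,0.1,0.1,0,0,0,-0.3],[255,0.15,0.1,0,0,0,-0.3],[255,0.15,0.1,0,0,0,-0.3]]])

```text
time: 14.05
tool_pos: [646.7, -208.9, 95.0]
tcp_rot: [89.9, 60.1, -9.6]
ft_force: [-13.6, 1.1, 19.0]
finger_gap: 38.3
```

```bash
python3 look.py 10 0 0 0
```

```text
ft seat [-2.25156776 -1.17847637 23.2161914 ] gap 38.33820564179235 14.05
side mid [-1.93 -0.49 -0.2 ] dir [1.0e+00 5.0e-04 5.1e-03] 0.82 1177
top mid [-0.97  1.71 -2.59] dir [ 0.9997 -0.0018  0.0257] 1.95 317
grasp in seat [ 0.57 -0.96  1.61] rot err [-0.05 -0.04 -0.07]
```

Emit:
servo_tool(commands=[[[255,-0.1,0,0,0,0,0],[255,-0.15,0,0,0,0,0]]], force=20)

```text
time: 14.35
tool_pos: [646.5, -208.7, 95.4]
tcp_rot: [89.9, 60.0, -9.6]
ft_force: [8.0, -2.5, 0.9]
finger_gap: 37.9
```

Emit:
servo_tool(commands=[[[130,0,0,0,0,0,0],[122,0,0,0,0,0,0],[115,0,0,0,0,0,0],[105,0,0,0,0,0,0],[95,0,0,0,0,0,0],[80,0,0,0,0,0,0],[60,0,0,0,0,0,0],[60,0,0,0,0,0,0]]])

```text
time: 15.15
tool_pos: [645.3, -208.2, 94.0]
tcp_rot: [90.0, 60.2, -9.5]
ft_force: [0.5, -0.2, 0.1]
finger_gap: 65.3
```

```bash
python3 look.py 11 0 0 0
```

```text
ft seat [ 0.47018612 -0.12441322 -0.14076206] gap 65.2794370239799 15.15
side mid [-1.96 -0.75 -0.41] dir [ 1.0e+00 -1.9e-03  2.0e-04] 0.95 1180
top mid [-0.63  1.35 -3.16] dir [ 0.9996 -0.0111  0.0245] 1.78 314
grasp in seat [-1.18 -0.52  1.54] rot err [-0.04 -0.   -0.19]
```

View pics/11s.png

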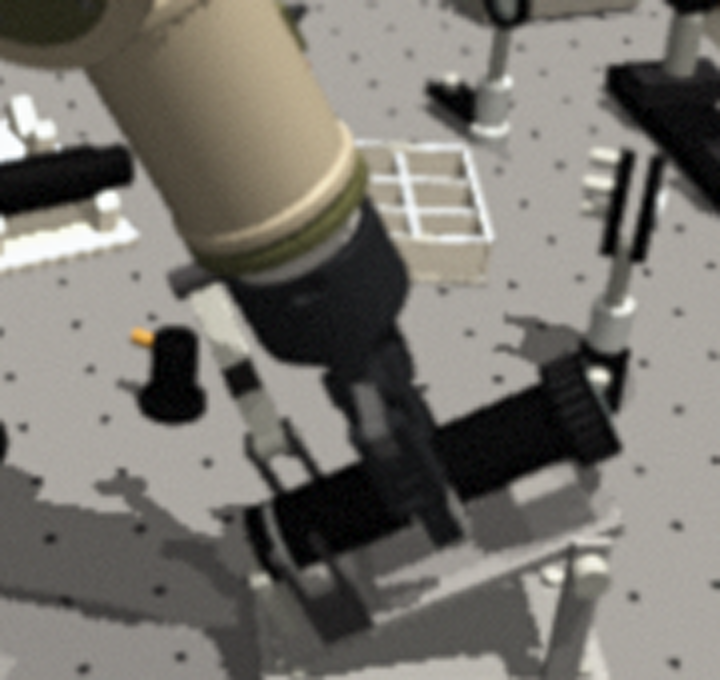

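Emit:
servo_tool(commands=[[[60,-0.5,0,0,0,0,0],[60,-2,0,0,0,0,0],[60,-4,0,0,0,0,0],[60,-7,0,0,0,0,0],[60,-10,0,0,0,0,0],[60,-13,0,0,0,0,0],[60,-16,0,0,0,0,0],[60,-16,0,0,0,0,0]]])

```text
time: 16.05
tool_pos: [567.8, -196.0, 239.1]
tcp_rot: [89.6, 59.8, -9.8]
ft_force: [0.1, -0.0, 0.5]
finger_gap: 65.2
```

Emit:
servo_tool(commands=[[[100,0,0,0,0,0,0],[200,0,0,0,0,0,0],[255,0,0,0,0,0,0],[255,0,0,0,0,0,0],[255,0,0,0,0,0,0]]])

```text
time: 16.55
tool_pos: [566.7, -194.9, 231.8]
tcp_rot: [90.0, 60.3, -9.4]
ft_force: [0.8, 0.1, 0.8]
finger_gap: 0.1
```

```bash
python3 look.py 12 0 0 0
python3 - <<'E'
from goal import *
crop("pics/top12.png",320,110,120,110,6,"pics/12t.png")
for n in("side","top"):
    D=np.load(f"pics/{n}12_d.npy");C=cloud(n,D)
    P=C[(D>0)&(np.linalg.norm(C-SEAT,axis=-1)<170)]
    q=(P-SEAT)@RS; k=q[(q[:,2]>45)&(q[:,0]<-45)&(q[:,0]>-85)&(q[:,1]>20)]
    d=np.hypot(k[:,1]-36,k[:,2]-27); kk=k[d>84]
    print(n,len(k),"angle",np.median(np.arctan2(k[:,2]-27,36-k[:,1])[d>45]),"knob pts",np.median(kk,0) if len(kk) else 0,(kk[:,0].min(),kk[:,0].max()) if len(kk) else 0)
E
```

```text
ft seat [1.02380305 0.22474999 0.32649547] gap 0.06896786148445289 16.55
side mid [-1.73 -0.65 -0.35] dir [ 1.0e+00 -4.5e-03  5.0e-04] 0.85 1184
top mid [10.88  0.94 -2.21] dir [0.9998 0.0056 0.0178] 1.76 456
grasp in seat [ -1.04  -0.41 161.06] rot err [-0.04  0.01 -0.24]
side 387 angle 2.1332766915958494 knob pts [-63.58323249  83.54951615 106.26073236] (np.float64(-78.56978977679896), np.float64(-50.45882942969814))
top 143 angle 2.1639301572834766 knob pts [-63.61337832  90.88993453 106.0515944 ] (np.float64(-79.10969643444878), np.float64(-50.87538044818025))
```

View pics/12s.png

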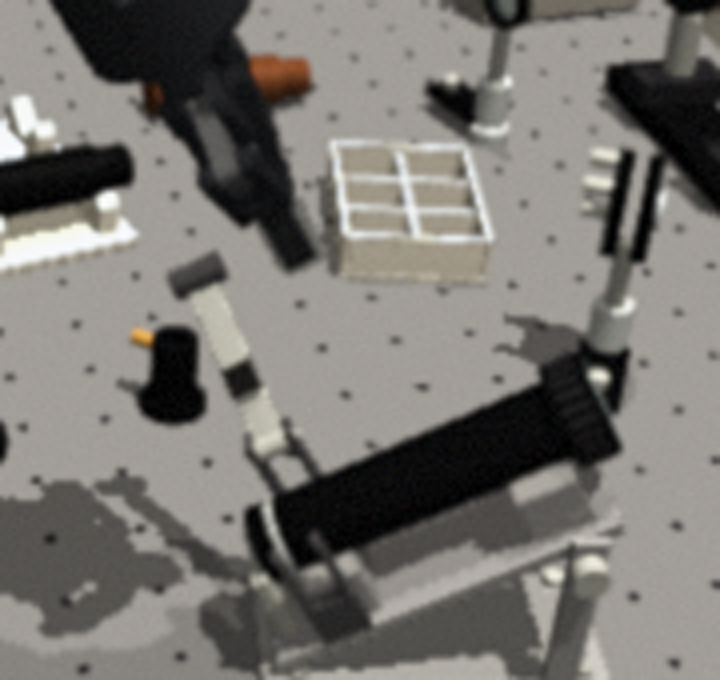

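```bash
cat > tp.py <<'E'
from goal import *
p,R,s=state(); print("TCP seat",(RS.T@(p-SEAT)).round(1),"ft seat",(RS.T@s['ft_force']).round(1),"roterr",np.degrees((RT.inv()*R).as_rotvec()).round(2),"t",s['time'])
E
cat > strap.py <<'E'
from goal import *
import sys
tag=sys.argv[1]
n="side";I,D=r.snapshot(n);cv2.imwrite(f"pics/{n}{tag}.png",I[:,:,::-1]);crop(f"pics/side{tag}.png",260,150,180,170,4,f"pics/{tag}s.png")
E
python3 tp.py
```

```text
TCP seat [  1.2  -0.4 140.6] ft seat [ 0.8 -0.6  0.7] roterr [-0.04  0.01 -0.24] t 16.65
```

Emit:
servo_tool(commands=[[[255,-2,0,0,0,0,0.2],[255,-3,-1,-2,0,0,0.2],[255,-3,-2.5,-5,0,0,0.2],[255,-3,-4,-8,0,0,0.2],[255,-3,-5.5,-11,0,0,0.2],[255,-3,-6.5,-13,0,0,0.2],[255,-3,-6.5,-13,0,0,0.2],[255,-3,-6.5,-13,0,0,0.2]]])

```text
time: 17.45
tool_pos: [518.1, -54.8, 226.8]
tcp_rot: [89.9, 60.0, -9.4]
ft_force: [0.2, 0.2, 0.6]
finger_gap: -0.1
```

Emit:
servo_tool(commands=[[[255,2,0,0,0,0,0],[255,4,0,0,0,0,0],[255,6,0,0,0,0,0],[255,7.5,0,0,0,0,0],[255,7.5,0,0,0,0,0],[255,7.5,0,0,0,0,0]]])

```text
time: 18.05
tool_pos: [554.9, -62.3, 161.7]
tcp_rot: [89.9, 60.0, -9.6]
ft_force: [-0.1, 0.3, 0.0]
finger_gap: 0.1
```

```bash
python3 strap.py 13; python3 tp.py
```

```text
TCP seat [-62.6 128.7  96.8] ft seat [ 0.3 -0.3  0.2] roterr [ 0.   -0.04  0.04] t 18.1
```

View pics/13s.png

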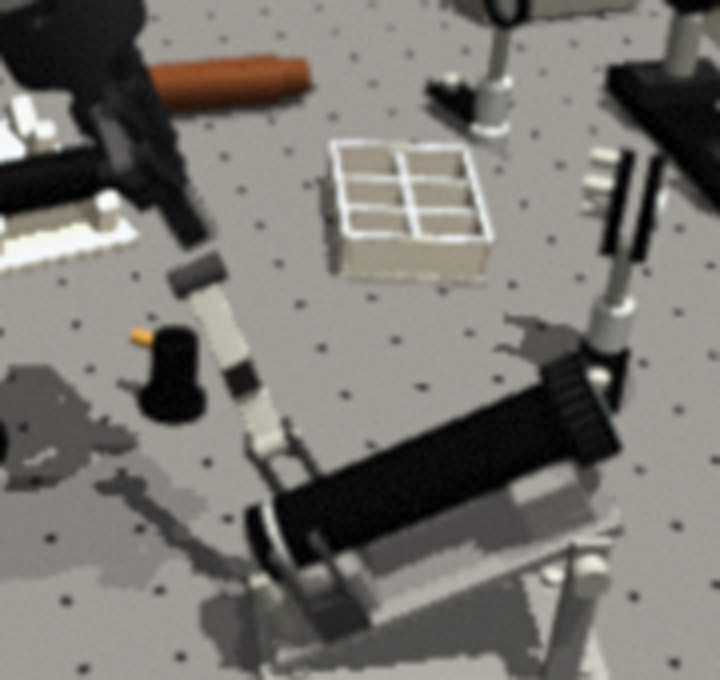

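Emit:
servo_tool(commands=[[[255,0,0,1,0,0,0],[255,0,0,2,0,0,0],[255,-0.3,0,2.6,0,0,0],[255,-0.6,0,3.2,0,0,0],[255,-0.8,0,3.8,0,0,0],[255,-0.9,0,4.2,0,0,0]]])

```text
time: 18.7
tool_pos: [544.1, -100.4, 172.5]
tcp_rot: [90.3, 59.9, -9.1]
ft_force: [-20.5, 20.9, 22.4]
finger_gap: -0.2
```

```bash
python3 strap.py 14; python3 tp.py
```

```text
TCP seat [-61.6  88.9 108. ] ft seat [-10.   14.3  30.4] roterr [-0.03  0.19  0.11] t 18.75
```

View pics/14s.png

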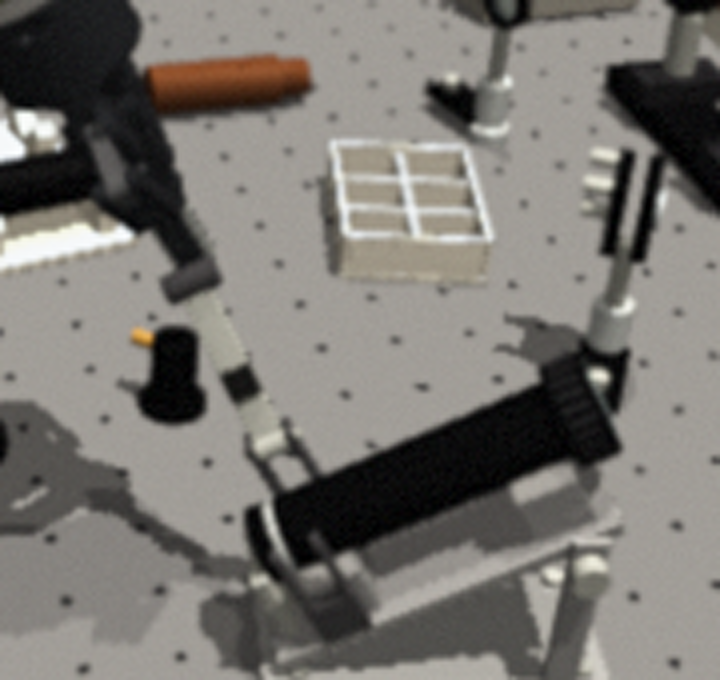

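Emit:
servo_tool(commands=[[[255,-1,0,0,0,0,0],[255,-3,0,0,0,0,0],[255,-3,0,-2,0,0,0],[255,-3,0,-5,0,0,0],[255,-3,0,-7,0,0,0],[255,-3,0,-7,0,0,0],[255,-3,0,-7,0,0,0]]])

```text
time: 19.45
tool_pos: [540.4, -30.4, 196.3]
tcp_rot: [89.9, 59.9, -9.5]
ft_force: [0.4, -0.7, -0.1]
finger_gap: -0.3
```

```bash
cat > strap.py <<'E'
from goal import *
import sys
tag=sys.argv[1]
for n in("side","top"):
    I,D=r.snapshot(n);cv2.imwrite(f"pics/{n}{tag}.png",I[:,:,::-1]);C=cloud(n,D)
    P=C[(D>0)&(np.linalg.norm(C-SEAT,axis=-1)<200)]; q=(P-SEAT)@RS
    k=q[(q[:,0]<-45)&(q[:,0]>-85)&(q[:,2]>10)]
    d=np.hypot(k[:,1]-36,k[:,2]-27); th=np.arctan2(k[:,2]-27,36-k[:,1])
    st=k[(d>50)&(d<80)]; ths=th[(d>50)&(d<80)]
    print(n,"strap angle med",np.percentile(ths,[20,50,80]).round(3),len(ths))
    kk=k[(d>84)&(d<101)]; print("  outer pts",len(kk),np.median(kk,0).round(1))
crop(f"pics/side{tag}.png",260,150,180,170,4,f"pics/{tag}s.png")
E
python3 strap.py 15; python3 tp.py
```

```text
side strap angle med [-0.255  1.889  1.936] 235
  outer pts 124 [-63.3  66.1 115.7]
top strap angle med [-0.249 -0.145  1.935] 35
  outer pts 64 [-62.9  72.7 115.5]
TCP seat [-63.2 156.7 135.6] ft seat [0.1 0.3 0.3] roterr [-0.03 -0.03  0.04] t 19.55
```

View pics/15s.png

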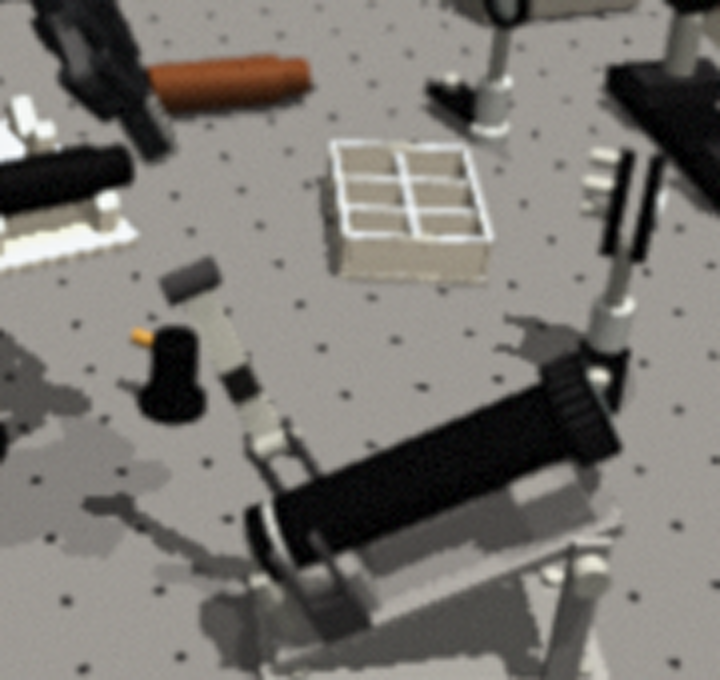

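Emit:
servo_tool(commands=[[[255,1,0,1,0,0,0],[255,2,0,2,0,0,0],[255,3.5,0,3,0,0,0],[255,4.5,0,3,0,0,0],[255,4.5,0,3,0,0,0]]])

```text
time: 20.05
tool_pos: [556.7, -64.5, 154.6]
tcp_rot: [90.0, 60.2, -9.6]
ft_force: [-0.3, 0.3, -0.7]
finger_gap: -0.2
```

Emit:
servo_tool(commands=[[[255,0,0,1,0,0,0],[255,0,0,2,0,0,0],[255,0,0,3,0,0,0],[255,0,0,3.6,0,0,0],[255,0,0,4.2,0,0,0],[255,-0.2,0,4.8,0,0,0]]])

```text
time: 20.65
tool_pos: [548.8, -110.9, 158.5]
tcp_rot: [90.0, 60.0, -9.5]
ft_force: [-0.7, 2.2, 1.7]
finger_gap: -0.0
```

```bash
python3 strap.py 16; python3 tp.py
```

```text
side strap angle med [-0.248  1.741  1.79 ] 238
  outer pts 161 [-61.6  54.9 119.5]
top strap angle med [-0.262 -0.158  1.792] 33
  outer pts 53 [-54.6  66.1 112.3]
TCP seat [-63.1  78.9  92.6] ft seat [0.4 0.3 0.6] roterr [-0.03 -0.03  0.03] t 20.75
```

View pics/16s.png

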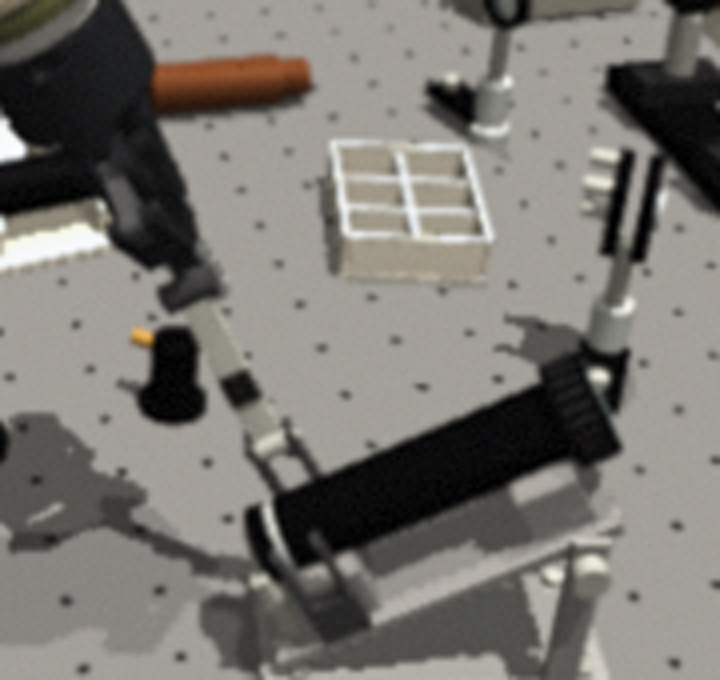

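Emit:
servo_tool(commands=[[[255,0,0,0.7,0,0,0],[255,0,0,1.4,0,0,0],[255,-0.2,0,2.1,0,0,0],[255,-0.4,0,2.8,0,0,0],[255,-0.6,0,3.5,0,0,0],[255,-0.8,0,4.2,0,0,0],[255,-1,0,4.8,0,0,0],[255,-1,0,5.4,0,0,0]]])

```text
time: 21.55
tool_pos: [534.7, -164.0, 167.2]
tcp_rot: [89.9, 60.0, -9.5]
ft_force: [1.0, 1.5, -0.3]
finger_gap: -0.2
```

```bash
python3 strap.py 17; python3 tp.py
```

```text
side strap angle med [-0.259 -0.116  1.181] 191
  outer pts 188 [-61.3   2.4 118.4]
top strap angle med [-0.252 -0.11   1.23 ] 40
  outer pts 59 [-55.7   9.2 117.2]
TCP seat [-63.2  24.4 102.4] ft seat [-0.1 -0.1 -0.9] roterr [-0.01 -0.06  0.02] t 21.65
```

View pics/17s.png

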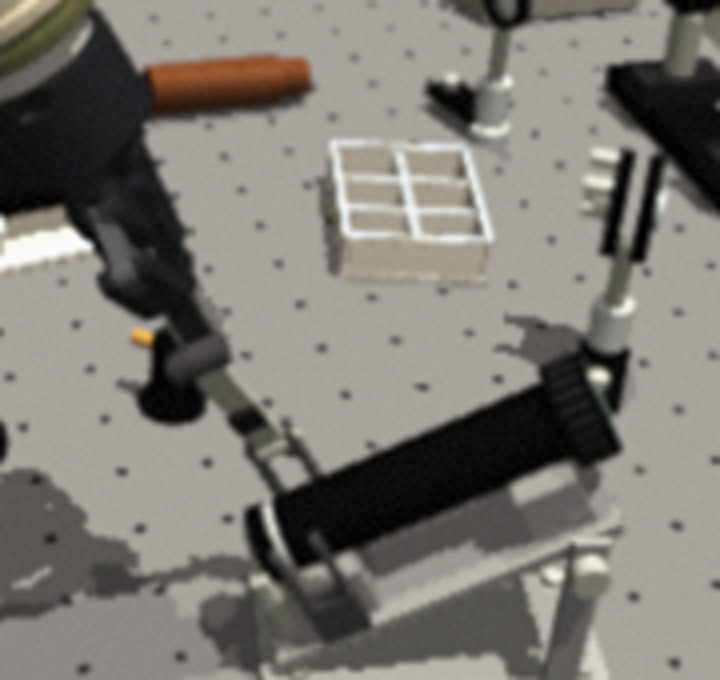

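Emit:
servo_tool(commands=[[[255,0,0,0.7,0,0,0],[255,0.1,0,1.4,0,0,0],[255,0.3,0,2.1,0,0,0],[255,0.6,0,2.8,0,0,0],[255,0.9,0,3.4,0,0,0],[255,0.9,0,3.4,0,0,0]]])

```text
time: 22.25
tool_pos: [533.4, -198.7, 158.5]
tcp_rot: [89.9, 60.0, -9.6]
ft_force: [-0.4, -0.1, 0.3]
finger_gap: 0.0
```

```bash
python3 strap.py 18; python3 tp.py
```

```text
side strap angle med [-0.292 -0.237 -0.112] 125
  outer pts 209 [-61.2 -27.8 100.7]
top strap angle med [-0.144  0.8    0.873] 44
  outer pts 60 [-55.9 -19.3 101.9]
TCP seat [-63.6  -8.9  93.1] ft seat [ 0.5 -0.3 -0.2] roterr [-0.01 -0.02 -0.02] t 22.35
```

View pics/18s.png

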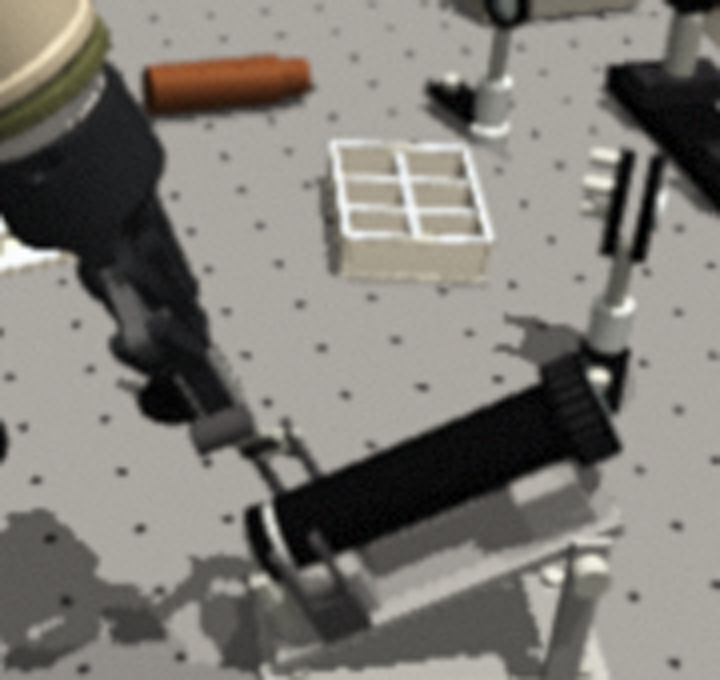

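Emit:
servo_tool(commands=[[[255,-1.5,0,0,0,0,0],[255,-3,0,0,0,0,0],[255,-3,0,1.5,0,0,0],[255,-3,0,2.3,0,0,0],[255,-3,0,2.3,0,0,0]]])

```text
time: 22.85
tool_pos: [514.9, -218.7, 185.0]
tcp_rot: [89.9, 60.0, -9.6]
ft_force: [-0.1, 0.4, 0.3]
finger_gap: 0.4
```

Emit:
servo_tool(commands=[[[255,1.5,0,0.1,0,0,0],[255,2.2,0,0.3,0,0,0],[255,2.8,0,0.6,0,0,0],[255,3.4,0,0.8,0,0,0]]])

```text
time: 23.25
tool_pos: [530.9, -229.9, 156.2]
tcp_rot: [89.7, 59.9, -9.8]
ft_force: [-3.9, -3.8, 3.9]
finger_gap: -0.1
```

```bash
python3 strap.py 19; python3 tp.py
```

```text
side strap angle med [-0.287 -0.243 -0.148] 113
  outer pts 92 [-62.8 -44.6  83.5]
top strap angle med [-0.101  0.627  0.676] 78
  outer pts 30 [-54.8 -32.9  86.8]
TCP seat [-63.6 -39.9  88.7] ft seat [-0.5  0.7 -0.2] roterr [-0.01 -0.02 -0.03] t 23.35
```

View pics/19s.png

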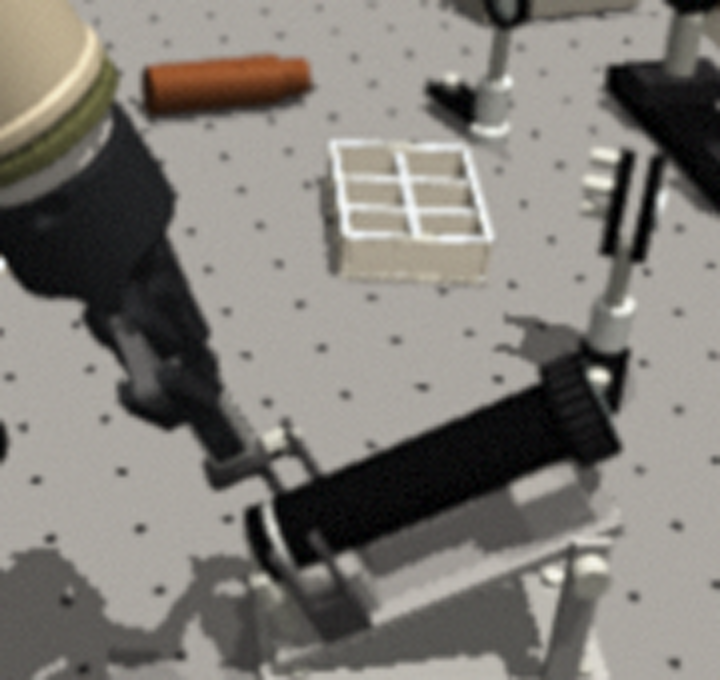

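Emit:
servo_tool(commands=[[[255,0.8,0,0.5,0,0,0],[255,1.6,0,0.9,0,0,0],[255,2.4,0,1.2,0,0,0],[255,3.1,0,1.3,0,0,0],[255,3.8,0,1.5,0,0,0],[255,4.4,0,1.6,0,0,0],[255,4.4,0,1.6,0,0,0]]])

```text
time: 24.05
tool_pos: [549.3, -247.4, 115.9]
tcp_rot: [90.1, 60.1, -9.4]
ft_force: [-0.3, -0.3, -0.1]
finger_gap: 0.1
```

```bash
python3 strap.py 20; python3 tp.py
```

```text
side strap angle med [-0.28  -0.226 -0.054] 60
  outer pts 167 [-58.4 -60.6  41.6]
top strap angle med [0.026 0.09  0.13 ] 76
  outer pts 98 [-54.2 -38.4  88.4]
TCP seat [-63.8 -55.1  44.9] ft seat [-0.1 -0.4  0.2] roterr [-0.04  0.04 -0.05] t 24.15
```

View pics/20s.png

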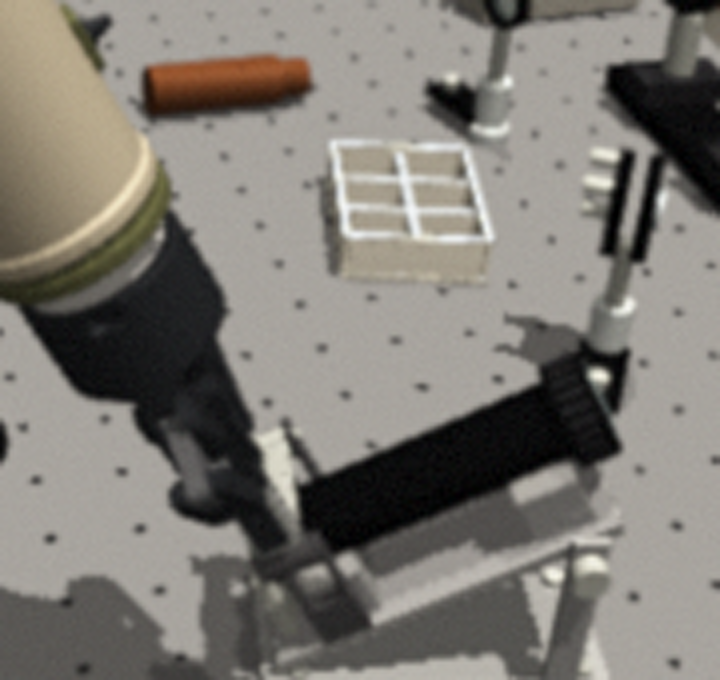

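Nearly down, with the strap at about 0.1 rad. I'll press in small steps and watch the force.

Emit:
servo_tool(commands=[[[255,0.3,0,0,0,0,0],[255,0.6,0,0.1,0,0,0],[255,0.8,0,0.1,0,0,0]]])

```text
time: 24.45
tool_pos: [553.7, -249.8, 110.7]
tcp_rot: [89.9, 60.0, -9.5]
ft_force: [-1.4, -1.0, 1.0]
finger_gap: -0.2
```

Emit:
servo_tool(commands=[[[255,0.1,0,0,0,0,0],[255,0.2,0,0,0,0,0],[255,0.2,0,0,0,0,0]]])

```text
time: 24.75
tool_pos: [554.4, -249.8, 108.8]
tcp_rot: [89.9, 60.0, -9.5]
ft_force: [-0.5, 0.2, -0.4]
finger_gap: -0.3
```

```bash
python3 tp.py
```

```text
TCP seat [-63.3 -56.6  35.2] ft seat [-0.6  0.1 -0.1] roterr [-0.04 -0.01  0.01] t 24.75
```

Emit:
servo_tool(commands=[[[255,0.1,0,0,0,0,0],[255,0.2,0,0,0,0,0],[255,0.2,0,0,0,0,0]]])

```text
time: 25.05
tool_pos: [555.2, -250.1, 107.5]
tcp_rot: [89.9, 60.0, -9.5]
ft_force: [-9.1, 1.0, 8.0]
finger_gap: -0.3
```

Emit:
servo_tool(commands=[[[255,0.1,0,0,0,0,0],[255,0.2,0,0,0,0,0],[255,0.2,0,0,0,0,0]]])

```text
time: 25.35
tool_pos: [556.0, -250.4, 106.5]
tcp_rot: [89.9, 60.0, -9.5]
ft_force: [-21.8, 4.8, 20.1]
finger_gap: 0.1
```

Emit:
servo_tool(commands=[[[255,0.1,0,0,0,0,0],[255,0.1,0,0,0,0,0],[255,0.1,0,0,0,0,0]]])

```text
time: 25.65
tool_pos: [556.3, -250.5, 106.0]
tcp_rot: [89.9, 60.0, -9.5]
ft_force: [-28.9, 7.8, 25.4]
finger_gap: -0.2
```

Emit:
servo_tool(commands=[[[255,-1,0,0,0,0,0],[255,-3,0,0,0,0,0],[255,-6,0,0,0,0,0],[255,-9,0,0,0,0,0],[255,-12,0,0,0,0,0],[255,-15,0,0,0,0,0],[255,-18,0,0,0,0,0],[255,-18,0,0,0,0,0]]])

```text
time: 26.45
tool_pos: [468.5, -236.5, 265.8]
tcp_rot: [89.5, 59.6, -9.9]
ft_force: [0.4, 0.1, 1.0]
finger_gap: -0.3
```

```bash
python3 look.py 21 0 0 0; python3 strap.py 22; python3 tp.py
python3 - <<'E'
from goal import *
crop("pics/top22.png",320,110,120,110,6,"pics/22t.png")
E
```

```text
ft seat [0.81860064 0.19631724 0.73124587] gap -0.3299944894828978 26.45
side mid [-1.92 -0.63 -0.3 ] dir [ 1.     -0.0041 -0.0019] 0.98 1002
top mid [-0.2   0.4  -1.85] dir [ 0.9999  0.0103 -0.0094] 2.23 541
grasp in seat [-64.95 -56.85 231.44] rot err [-0.05 -0.07  0.1 ]
side strap angle med [-0.25   0.022  0.05 ] 155
  outer pts 129 [-64.4 -61.3  31.7]
top strap angle med [-0.065 -0.002  0.045] 76
  outer pts 58 [-63.4 -54.1  30.6]
TCP seat [-64.3 -56.2 209.2] ft seat [-0.1 -0.5 -0.5] roterr [-0.02  0.05 -0.08] t 26.65
```

View pics/22s.png

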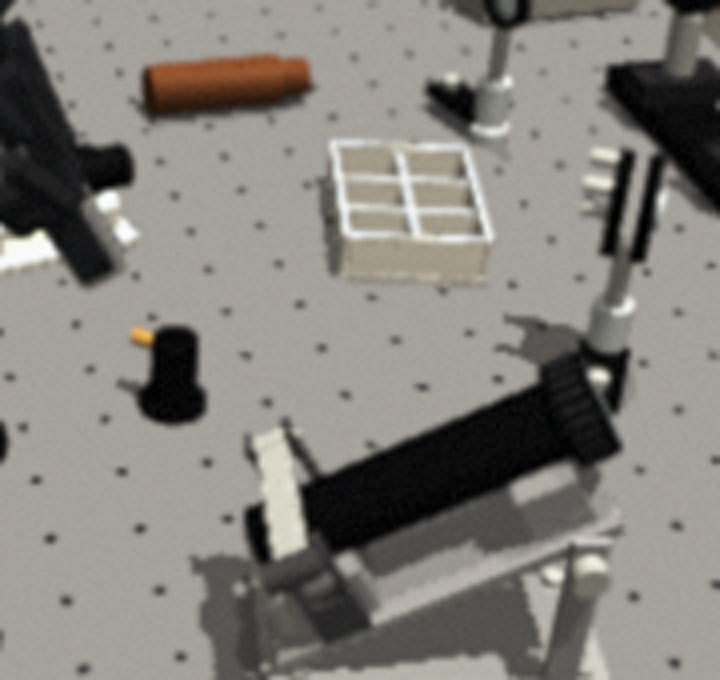

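View pics/22t.png

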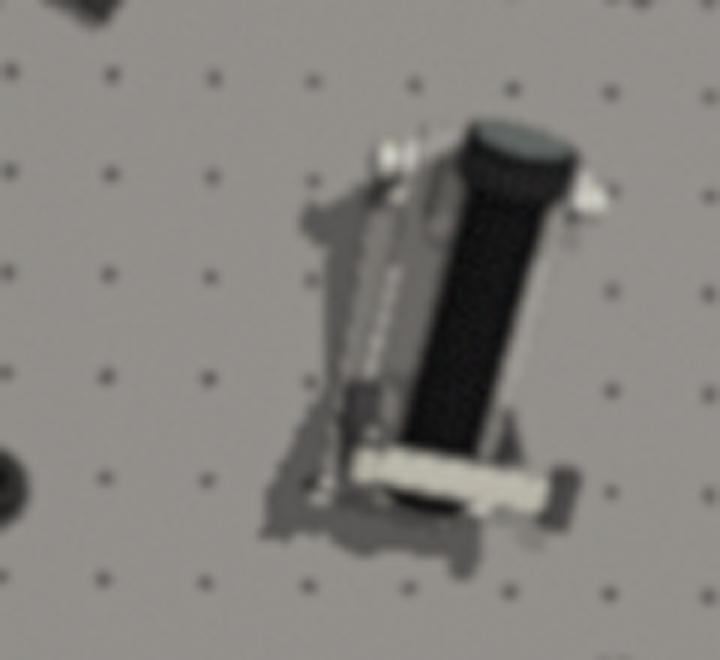

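Run:
```python
from goal import *
for n in("side","top"):
    I,D=r.snapshot(n);C=cloud(n,D);q=((C-SEAT)@RS)[D>0]
    g=q[(np.hypot(q[:,1],q[:,2])<29)&(q[:,2]>8)&(q[:,0]>20)&(q[:,0]<130)]
    rr=np.hypot(g[:,1],g[:,2]); print(n,"far end",np.percentile(g[:,0],[98,99,100]).round(1),"ring start",[ (x,round(np.median(rr[abs(g[:,0]-x)<2]),1)) for x in range(56,92,4)])
    P=C[D>0]; 
    # tube check
    cv2.imwrite(f"pics/{n}23.png",I[:,:,::-1])
```

```text
side far end [89.9 90.5 90.9] ring start [(56, np.float64(20.2)), (60, np.float64(20.4)), (64, np.float64(19.9)), (68, np.float64(20.8)), (72, np.float64(26.0)), (76, np.float64(26.2)), (80, np.float64(26.3)), (84, np.float64(26.8)), (88, np.float64(26.4))]
top far end [89.9 90.2 90.8] ring start [(56, np.float64(18.7)), (60, np.float64(17.8)), (64, np.float64(19.8)), (68, np.float64(24.3)), (72, np.float64(24.3)), (76, np.float64(24.8)), (80, np.float64(25.5)), (84, np.float64(24.8)), (88, np.float64(23.2))]
```

View pics/top23.png

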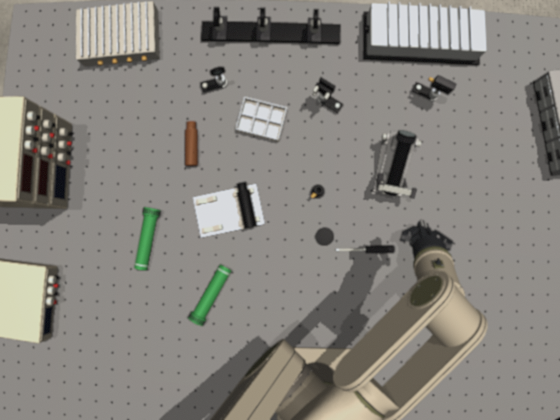

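The barrel is home: its ring runs from about 68 to 90 mm along the V axis. The strap lies across it near (397,190), the tube is still in the rest at (247,205), and everything else is where it was. Handing in.

```bash
python3 -c "
from bench import r
print(r.hand_in()); print(r.sense()['time'])"
```

```text
the job is handed in; nothing more can be done
None
the job is handed in; nothing more can be done
```

The long barrel is mounted with its ring end uphill, and the clamp strap is pressed down on it. I handed the job in at about 27 s of robot time; no verdict was reported.

- **Placing the barrel:** I lifted it from the rest and set it in both saddles. I slid it downhill until the stop pushed back with about 10 N, pressed it down with about 23 N, and let go.
- **Closing the strap:** I pushed it over with the shut fingers and pressed on the knob up to about 39 N. I then backed the arm well clear.
- **One awkward moment:** on the first push at the knob the fingertips sat too high, giving about 35 N of force. I backed off and pushed again with the tips lower, and the barrel's measured position did not change.

**Last checks**
- **Barrel:** its ring end sits at about 90 mm along the V axis, which is home. Across the axis it is off by less than 1 mm in the side view. It is tilted by about 0.005 rad in the side view and 0.014 rad in the top view.
- **Strap:** it measured about 0 rad. Allowing for the thickness of the bar, the estimates range from about -0.05 to 0.
- **Other objects:** in the picture, the short tube, holder, cap, screwdriver and box look unmoved.

**Checks that disagreed**
- The top camera put the barrel about 1.9 mm low, but that camera showed the same offset on the mount itself.
- The fitted midpoint in the side view came out at -1.9 mm along the axis because it picked up points from the mount. The ring position is the better measure.

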